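Make up two bead-making class kits

TASK

Make up the two kits for the glass-bead class. The long tray gets the squat glass jar standing in its small compartment and the black graphite block lying flat in its large compartment, with the brass bead roller on top of the block, groove side up, centred and lengthwise along it; the square tray gets the tall slim jar standing in its narrow compartment and the steel mandrel rest standing on its base in the wide one. Set the glass jars down without dropping them, and leave the white dish, the green bottle of rods and the tweezers where they are.

Things in the scene. Friction and masses are not known exactly. Their poses are not given: they have to be found in the camera images.
- long_tray: Long shallow aluminium tray, fixed: 217 mm (own x) by 98 mm (own y), 12 mm high, walls and partition 4 mm thick. Origin: centre of underside; compartment floor 4 mm above it. A partition at own x = -24.5 mm makes a small compartment (inside 78 by 90 mm, centre at own x -65.5 mm, y 0) and a large one (inside 127 by 90 mm, centre at own x +41 mm, y 0).
- square_tray: Square shallow aluminium tray, fixed: 150 by 150 mm, 12 mm high, walls and partition 4 mm thick. Origin: centre of underside; compartment floor 4 mm above it. A partition along own x at own y = -13 mm makes a narrow compartment (inside 142 mm in x by 56 mm in y, centre at own x 0, y -43 mm) and a wide one (inside 142 by 82 mm, centre at own x 0, y +30 mm).
- block: Plain black graphite block, loose, 90 mm (own x) by 50 mm (own y) by 30 mm high, lying flat. Origin: centre of its underside, own z up.
- roller: Brass bead roller, loose: a bar 60 mm (own x) by 36 mm (own y) by 22 mm high; the upper 6 mm are five ribs across it (along own y) with grooves between. Its plain sides, 36 mm apart, can be gripped. Origin: centre of its underside, own z up (groove side).
- rest: Steel mandrel rest, loose: base plate 90 mm (own x) by 46 mm (own y) by 8 mm; on its centre line an upright web 90 mm long (own x), 10 mm thick, top 45 mm above the underside, with a notch 13 mm deep near each end (the middle 38 mm is full height). Grip the web across own y. Origin: centre of the underside, own z up.
- squat_jar: Squat lidded clear glass jar, steel lid, loose, upright: 60 mm diameter, 50 mm high over all. Origin: centre of its underside, own z up.
- tall_jar: Tall slim lidded clear glass jar, steel lid, loose, upright: 40 mm diameter, 85 mm high over all. Origin: centre of its underside, own z up.
- dish: Bystander: small white ceramic dish, loose, 70 mm across the rim, 20 mm high, standing among the stock. Origin: centre of its underside. To be left where it is.
- bottle: Bystander: green glass bottle, loose, 54 mm diameter, 126 mm high, with four thin glass rods rising to 245 mm. Origin: centre of its underside. To be left where it is.
- tweezers: Bystander: steel tweezers, loose, lying flat, about 125 mm long (along own x), 8 mm high. Origin: near the middle, underside. To be left where they are.
Mind the look-alikes: they are no part of the job. What is shaped like the tall_jar but red is not meant.

How it is judged:
By the outcome, as a careful person would: the job done as asked, in the order asked, and still so for the second after the job is handed in, with the robot touching nothing.
It also fails if it takes over 144 s, if anything falls off the work surface, if the arm or the gripper's body presses on something with over 40 N, if the wrist force passes 120 N, or if a joint passes its speed limit or range.

ROBOT

A 6-joint arm with a two-finger parallel gripper is mounted at the origin on the work surface. World frame = base frame: x ahead of the robot, y to its left, z up, the work surface at z = 0. Lengths are in m, angles in rad, forces in N, time in s.
With the tool pointing down it reaches from about 0.35 to 1 m from the base axis. Payload 7.1 kg.
Tool frame: the origin (TCP) lies at the centre of the arm's flange, where the gripper is bolted on; the fingertips stand arm.tip_reach ahead of it and the grasp point (between the pads) lies 155 mm ahead of it (arm.tip_reach is the distance from the TCP to the fingertips, in m); z points along the fingers, x is the direction in which the jaws open and shut, and the axes are right-handed (so a half turn about z gives the same grasp; the last joint's range is limited). The gripper opens to 85 mm and grips with 20 to 120 N. Pads are 22 mm wide; open, the fingers measure 114 mm over their backs; the gripper's body (76 mm by 85 mm) begins 54 mm behind the grasp point. The pads swing forward as they close: fully open they stand 13 mm farther back than shut.
Start: joints at [1.217, 0.423, 1.63, -0, 1.089, -0.019], TCP at [0.205, 0.59, 0.405] pointing down, gripper open.
Joint ranges: [-3, 3], [-0.9, 2.11], [0.09, 2.58], [-1.31, 4.45], [0.11, 2.69], [-2.54, 2.54]. Speed limits (rad/s): [2.39, 2.39, 3.01, 3.14, 3.14, 3.14].

INTERFACE

Orientations are given as a unit quaternion [w, x, y, z].
In Python, from station import arm gives the robot as it stands.
- The arm moves only by the tool move_arm, never from a script. Its argument "commands" is a list that holds one entry, the list of rows, each a list of 7 numbers: the turn, a rotation vector about the tool's x, y, z in degrees, then the shift along the tool's x, y, z in mm, then the closure, from 0 (fully open) to 1 (shut). In form: [[[rx, ry, rz, dx, dy, dz, hand], ...]]. A call has exactly 10 rows; each row is the pose to reach, as a shift and turn from the pose commanded when the call began, along the tool's axes at that moment; what a row does not reach only later rows make up. A row lasts 1/10 s, in which the tool goes at most 50 mm and 8.59 degrees, less where a joint would pass 70% of its speed; a pose out of reach is approached as far as the arm can. A call with a gripper value outside its range is refused whole. The fingers move at their own pace and stop on an object; "squeeze" is the grip in N (left out, the last holds). Time passes only in rows, so rows that repeat a pose let the fingers close, or fill a call up. It gives the time, the measured TCP pose, the force and the opening at its end, in the units of the state.
- arm.state(): the state, without advancing time (a new reading comes with each control period).
- arm.read_camera(name): name is "scene" or "side" or "wrist"; returns a dict with "pixels" (480x640x3 uint8, blue, green, red), "K" (3x3 intrinsics, pixels), "rvec" (rotation vector, rad) and "tvec" (3), from world to camera coordinates, as OpenCV has them. Camera axes: x right, y down, z forward; pixel columns grow to the right and rows downward; lengths in m; the calibration is good to about 2 mm. A picture is of the moment at which its call begins. There is no depth.
- arm.hand_in(): hands the job in, once; it reports no verdict.
The state is a dict: "time": time; "qpos": joint angles; "joint_velocities": joint speeds; "joint_torque": joint torques, N m; "tcp_pos": TCP position; "tool_rot": TCP orientation; "contact_force": force on the tool from outside, world axes, zero at the start; "moment": the same for the moment, N m; "opening": finger opening in m.
Only numpy, scipy, OpenCV 4.12 (cv2) and the standard library are available. Lean on these libraries where they do the work, as an engineer would, in place of code of your own. Each camera call takes 0.05 s, during which the arm holds its last target.

## Working session

There is one attempt and no reset: what is moved stays moved. The work goes in short steps, Python scripts to look and compute and a tool call to move; the robot and the scene stay as the last step left them, time stands still between calls to the robot, and variables do not carry over. Pictures are saved under pics/ and viewed, and the job is handed in when it is done.

Besides the shell and the picture viewer there is one more tool, called after ">>>" as name(argument=value, ...), one argument or row to a line, values as JSON. move_arm: Moves the arm, as the interface text tells. Its arguments: {"type":"object","properties":{"commands":{"type":"array","items":{"type":"array","items":{"type":"array","items":{"type":"number"}}}},"squeeze":{"type":"number"}},"required":["commands"]}

```bash
ls; mkdir -p pics
python3 - <<'E'
from station import arm
import cv2
print(arm.state(), arm.tip_reach)
for n in ["scene","side","wrist"]:
    c=arm.read_camera(n); cv2.imwrite(f"pics/{n}0.png",c["pixels"]); print(n,c["K"],c["rvec"],c["tvec"])
E
```

```text
pics
{'time': 0.0, 'qpos': array([ 1.21700305e+00,  4.23833888e-01,  1.63068716e+00,  4.84918136e-05,
        1.08860298e+00, -1.90151886e-02]), 'joint_velocities': array([ 0.00077736,  0.00031995, -0.00120689,  0.00010975,  0.00023893,
       -0.00070466]), 'joint_torque': array([-8.32094283e-04, -5.57380486e+01, -2.81734836e+01, -1.53931933e-05,
        7.45634461e-03,  6.07318952e-06]), 'tcp_pos': array([0.20523243, 0.59004706, 0.40395094]), 'tool_rot': array([ 4.13969225e-04,  8.15039899e-01,  5.79404329e-01, -6.44490376e-04]), 'contact_force': array([0.04237943, 0.9844243 , 0.09666079]), 'moment': array([-0.03384153, -0.01913059,  0.03840375]), 'opening': 0.08554473832680236} 0.1734
scene [[483.92451304   0.         326.26987297]
 [  0.         483.92451304 232.66421468]
 [  0.           0.           1.        ]] [ 1.80598663  1.48496406 -0.70901783] [-0.10465362 -0.33694975  1.65624511]
side [[533.12731954   0.         321.01061239]
 [  0.         533.12731954 236.03439633]
 [  0.           0.           1.        ]] [ 0.45279123 -2.73487474  1.21253604] [0.55167762 0.18919166 0.82431729]
wrist [[430.95276203   0.         317.7504473 ]
 [  0.         430.95276203 236.50983732]
 [  0.           0.           1.        ]] [-2.36759331 -1.684395   -0.23308849] [-0.62371574 -0.03540041  0.37852109]
```

View pics/scene0.png

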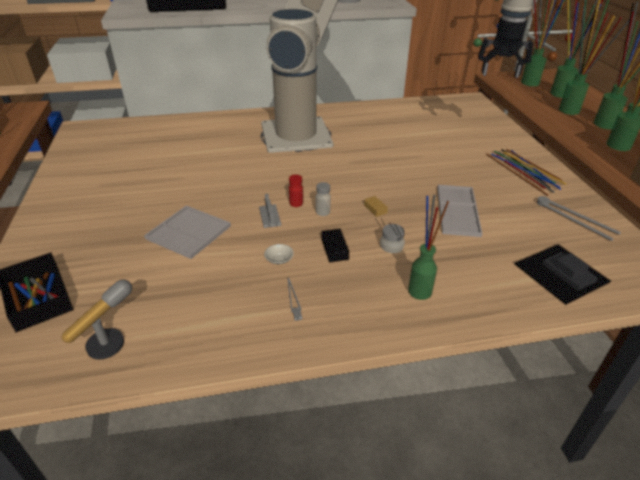

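View pics/side0.png

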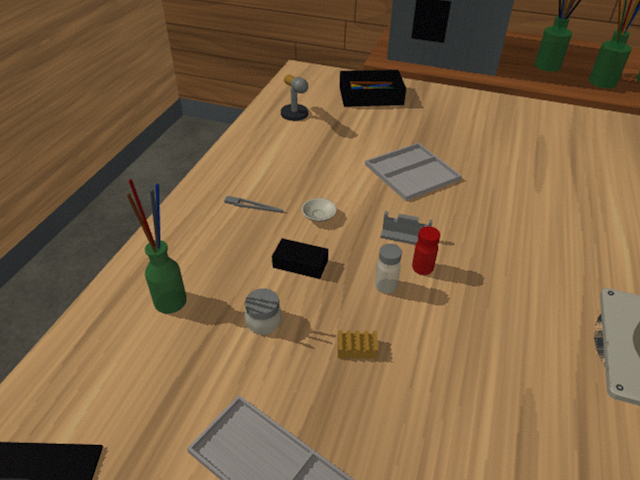

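View pics/wrist0.png

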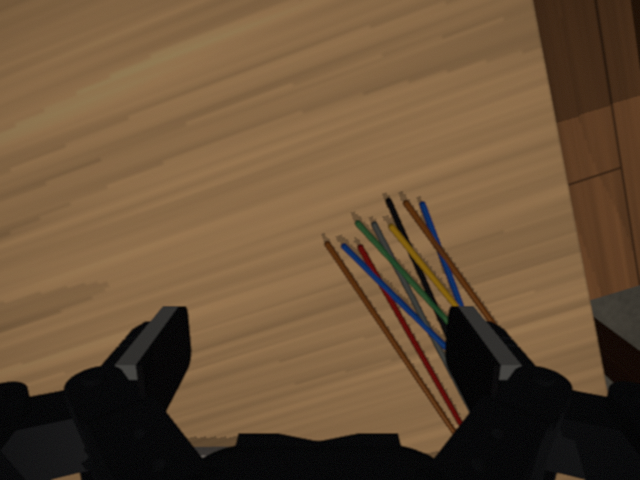

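The scene view shows the long tray at (460,210), square tray (188,231), block (335,245), roller (376,206), rest (270,212), clear tall jar (323,198), red look-alike (296,190), squat jar (392,237), dish (278,254), bottle (424,275), tweezers (294,300).

```bash
cat > h.py <<'E'
from station import arm
import cv2, numpy as np
from scipy.spatial.transform import Rotation as R
def cam(n,save=None):
    c=arm.read_camera(n)
    if save: cv2.imwrite(f"pics/{save}.png",c["pixels"])
    return c
def ray(c,u,v):
    Rm=cv2.Rodrigues(np.array(c["rvec"]))[0]; t=np.array(c["tvec"]).ravel()
    d=Rm.T@np.linalg.inv(c["K"])@np.array([u,v,1.]); return -Rm.T@t,d
def onz(c,u,v,z):
    o,d=ray(c,u,v); return o+d*(z-o[2])/d[2]
def proj(c,P):
    return cv2.projectPoints(np.array(P,float).reshape(-1,3),np.array(c["rvec"]),np.array(c["tvec"]),c["K"],None)[0].reshape(-1,2)
def pose():
    s=arm.state(); q=s["tool_rot"]; return s["tcp_pos"],R.from_quat([q[1],q[2],q[3],q[0]])
E
python3 - <<'E'
from h import *
s=cam("scene"); d=cam("side")
for n,c,u,v,z in [("squat",s,392,227,.05),("squat",d,263,297,.05),("block",s,335,240,.03),("block",d,301,250,.03),("roller",s,376,203,.02),("roller",d,358,338,.022),("tall",s,323,186,.085),("tall",d,390,252,.085),("rest",s,270,212,.01),("rest",d,406,232,.01),("red",s,296,180,.085),
 ("red",d,428,234,.085),("dish",s,279,250,.02),("dish",d,319,208,.02),("bottle",s,422,293,0),("bottle",d,170,303,0),("tray L",s,460,210,.01),
 ("LTpart",d,303,465,.012),("LTcorner",d,240,399,.012),("LTcorner2",d,189,452,.012)]+[("ST",s,u,v,.012) for u,v in [(147,235),(186,208),(230,228),(190,255)]]+[("STs",d,u,v,.012) for u,v in [(365,166),(419,146),(462,177),(408,198)]]+[("twz",s,290,279,0),("twz",s,297,318,0)]+[("LT",s,u,v,.012) for u,v in [(437,186),(473,187),(481,233),(440,233)]]:
    print(n,onz(c,u,v,z)[:2].round(3))
for c,n,(x,y,w,h) in [(s,"a",(140,160,200,110)),(s,"b",(320,170,180,110)),(d,"c",(220,130,260,240))]:
    p=c["pixels"][y:y+h,x:x+w]; f=min(800/w,600/h); cv2.imwrite(f"pics/z{n}.png",cv2.resize(p,(int(w*f),int(h*f)),interpolation=cv2.INTER_CUBIC))
w=cam("wrist"); p,r=pose(); o,_=ray(w,0,0)
print("cam in tool",r.inv().apply(o-p), "axis",r.inv().apply(ray(w,*w["K"][:2,2])[1]),r.inv().apply(ray(w,w["K"][0,2]+430,w["K"][1,2])[1]))
E
```

```text
squat [0.624 0.141]
squat [0.634 0.134]
block [0.623 0.001]
block [ 0.621 -0.005]
roller [0.477 0.146]
roller [0.475 0.141]
tall [0.468 0.002]
tall [0.463 0.005]
rest [ 0.453 -0.137]
rest [ 0.457 -0.138]
red [ 0.427 -0.062]
red [ 0.412 -0.059]
dish [ 0.624 -0.134]
dish [ 0.632 -0.139]
bottle [0.804 0.158]
bottle [0.795 0.158]
tray L [0.536 0.364]
LTpart [0.49  0.348]
LTcorner [0.605 0.289]
LTcorner2 [0.635 0.38 ]
ST [ 0.497 -0.445]
ST [ 0.397 -0.354]
ST [ 0.506 -0.244]
ST [ 0.594 -0.34 ]
STs [ 0.586 -0.32 ]
STs [ 0.489 -0.441]
STs [ 0.378 -0.351]
STs [ 0.474 -0.24 ]
twz [ 0.705 -0.12 ]
twz [ 0.824 -0.122]
LT [0.415 0.346]
LT [0.439 0.446]
LT [0.642 0.373]
LT [0.623 0.271]
cam in tool [-0.00045901 -0.06985621  0.0313673 ] axis [-2.58347775e-04  2.73736521e-01  9.61804684e-01] [0.99753063 0.2732647  0.96220698]
```

View pics/za.png

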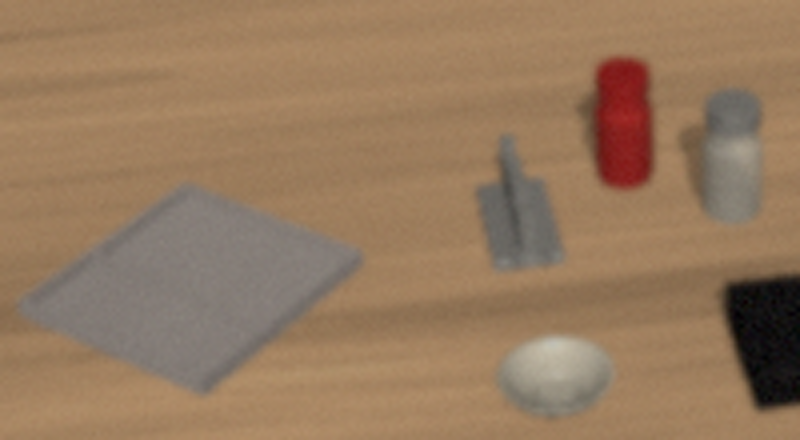

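View pics/zb.png

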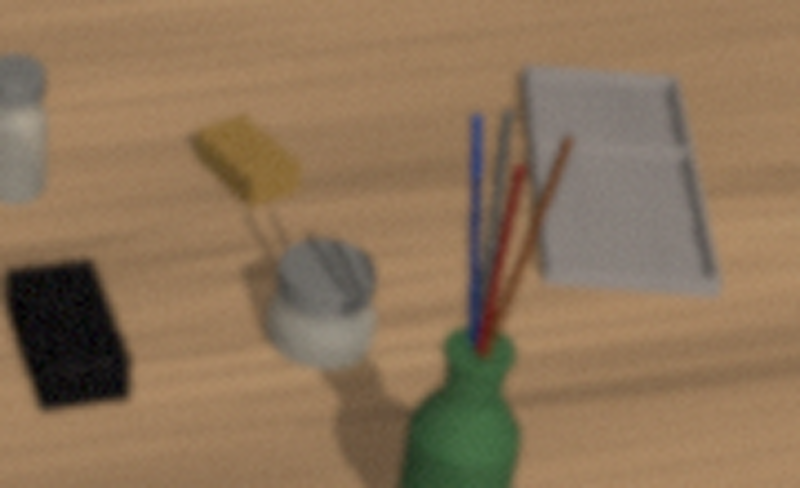

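View pics/zc.png

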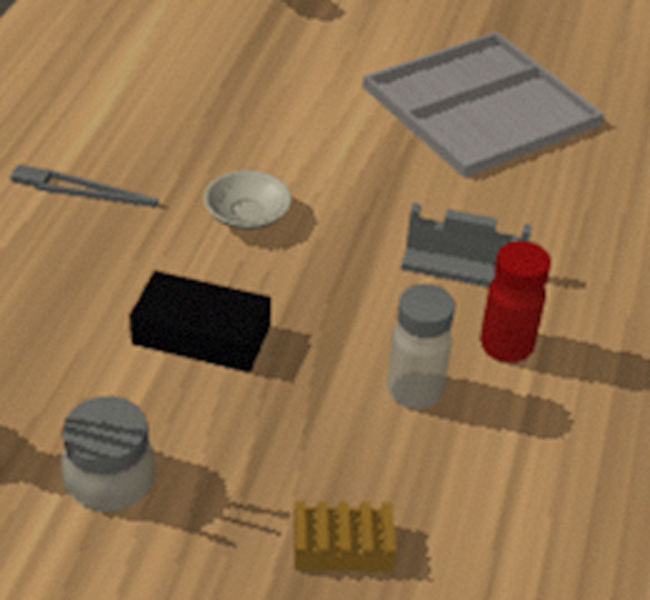

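```bash
cat >> h.py <<'E'
def goal(x,y,z,th):
    """shift/turn in tool axes at the measured pose to TCP xyz [m], tool-x azimuth th deg, pointing down"""
    p,r=pose(); t=np.radians(th)
    M=np.array([[np.cos(t),np.sin(t),0],[np.sin(t),-np.cos(t),0],[0,0,-1]])
    rv=np.degrees((r.inv()*R.from_matrix(M)).as_rotvec()); d=r.inv().apply(np.array([x,y,z])-p)*1000
    xx=r.apply([1,0,0]); print("at",p.round(4),"th",np.degrees(np.arctan2(xx[1],xx[0])).round(2),"q6",arm.state()["qpos"][5].round(2),"| rot",rv.round(1),"shift",d.round(1))
E
python3 -c "
from h import *
goal(.55,.25,.45,90)"
```

```text
at [0.2053 0.5902 0.4044] th 70.82 q6 -0.02 | rot [ -0.    0.  -19.2] shift [-208.1  437.3  -45.4]
```

>>> move_arm(
  commands=[
    [[0,0,-19,-208,437,-45,0],[0,0,-19,-208,437,-45,0],[0,0,-19,-208,437,-45,0],[0,0,-19,-208,437,-45,0],[0,0,-19,-208,437,-45,0],[0,0,-19,-208,437,-45,0],[0,0,-19,-208,437,-45,0],[0,0,-19,-208,437,-45,0],[0,0,-19,-208,437,-45,0],[0,0,-19,-208,437,-45,0]],
  ],
)

```text
time: 1.3
tcp_pos: [0.5514, 0.2481, 0.4501]
tool_rot: [0.0, 0.709, 0.706, 0.0]
contact_force: [-0.1, 0.4, 0.1]
opening: 0.0853
```

```bash
python3 -c "
from h import *
goal(.55,.25,.45,90)
cam('wrist','wA')"
```

```text
at [0.5514 0.2481 0.4501] th 89.75 q6 -1.16 | rot [ 0.  -0.  -0.2] shift [ 1.9 -1.4  0.1]
```

View pics/wA.png

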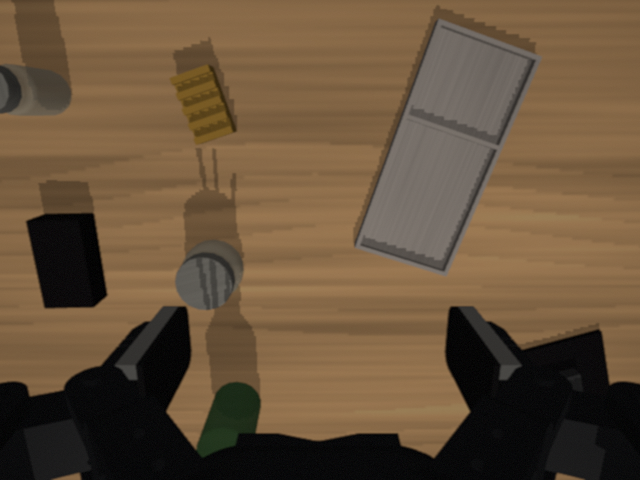

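Picture shows the whole long tray (corners ~(437,19),(537,58),(446,272),(358,243), partition at upper third), roller (203,105), squat jar lid (207,280), block (68,260), tall jar at left edge.

```bash
cat >> h.py <<'E'
def rectfit(c,mask,z):
    cs=max(cv2.findContours(mask.astype(np.uint8),cv2.RETR_EXTERNAL,cv2.CHAIN_APPROX_NONE)[0],key=cv2.contourArea)
    P=np.array([onz(c,u,v,z)[:2] for u,v in cv2.convexHull(cs).reshape(-1,2)]).astype(np.float32)*1000
    r=cv2.minAreaRect(P); return np.round(r[0],1),np.round(r[1],1),round(r[2],1),cs
def clean(m,k=3): return cv2.morphologyEx(m.astype(np.uint8),cv2.MORPH_OPEN,np.ones((k,k)))
E
python3 - <<'E'
from h import *
c=cam("wrist"); im=c["pixels"]; hsv=cv2.cvtColor(im,cv2.COLOR_BGR2HSV); H,S,V=cv2.split(hsv)
yy,xx=np.mgrid[:480,:640]
o=im.copy()
def show(cs,col): cv2.drawContours(o,[cs],-1,col,1)
m=clean((S<50)&(V>60)&(xx>330)&(yy<290)); r=rectfit(c,m,.012); print("tray",r[:3]); show(r[3],(0,0,255))
m=clean((V<30)&(xx<130)&(yy<320)&(yy>200)); r=rectfit(c,m,.03); print("block",r[:3]); show(r[3],(0,0,255))
m=clean((S>140)&(V>70)&(H>15)&(H<32)&(yy<160)&(xx<260)&(xx>140)); r=rectfit(c,m,.022); print("roller",r[:3]); show(r[3],(0,0,255))
m=clean((S<60)&(V>40)&(xx<260)&(xx>160)&(yy<320)&(yy>230)); r=rectfit(c,m,.05); print("jar",r[:3]); show(r[3],(0,0,255))
a=cv2.resize(o[50:320,0:270],None,fx=2.2,fy=2.2,interpolation=cv2.INTER_CUBIC); cv2.imwrite("pics/wAz.png",a)
cv2.imwrite("pics/wAt.png",cv2.resize(o[0:290,340:560],None,fx=2,fy=2,interpolation=cv2.INTER_CUBIC))
E
```

```text
tray (array([520.8, 363.4]), array([ 98.5, 216. ]), 71.6)
block (array([616.3,   9.1]), array([92.6, 62. ]), 1.1)
roller (array([473.8, 145.9]), array([60.9, 37.5]), 17.9)
jar (array([625.4, 146.7]), array([51.9, 66. ]), 56.5)
```

View pics/wAz.png

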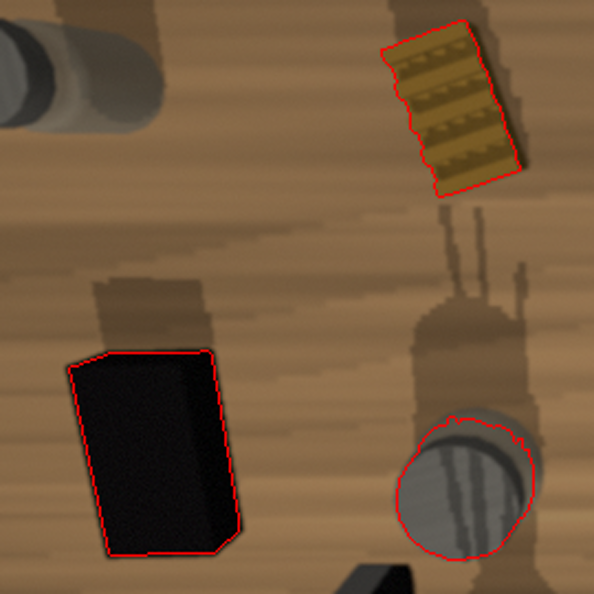

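View pics/wAt.png

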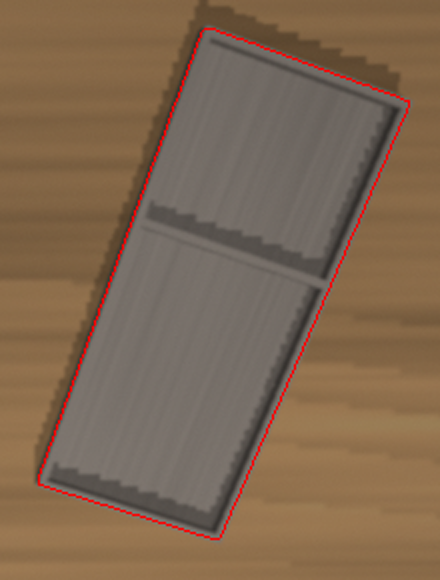

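Run:
```python
from h import *
c=cam("wrist"); im=c["pixels"]
b=im[200:320,15:125].astype(float); b=np.clip((cv2.GaussianBlur(b,(3,3),0)-5)*9,0,255).astype(np.uint8)
j=np.clip(im[225:325,160:260].astype(float)*1.7,0,255).astype(np.uint8)
cv2.imwrite("pics/blk.png",np.hstack([cv2.resize(b,None,fx=3.5,fy=3.5,interpolation=cv2.INTER_CUBIC)[:400],cv2.resize(j,(400,400),interpolation=cv2.INTER_CUBIC)]))
```

```text
(no output)
```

View pics/blk.png

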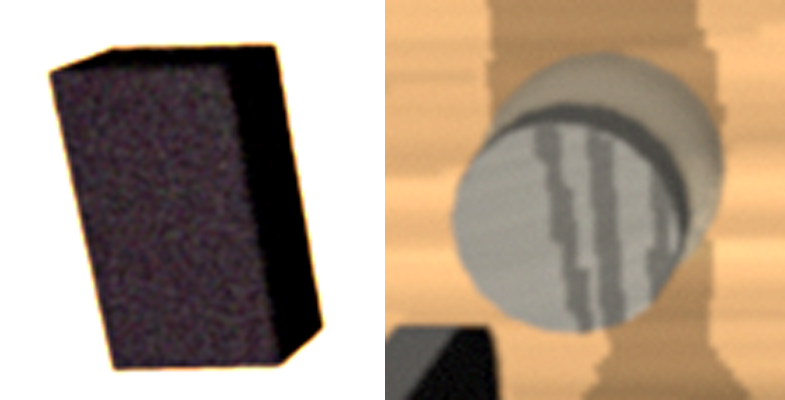

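Run:
```python
from h import *
c=cam("wrist")
P=np.array([onz(c,u,v,.03)[:2]*1000 for u,v in [(29.6,220.9),(78.4,218.6),(94.7,304.3),(47.9,305.1)]]); print(P.round(1),P.mean(0))
print("long",P[3]-P[0],P[2]-P[1],"short",P[1]-P[0],P[2]-P[3])
# lid points on the crop (zoom 4)
L=[(453,220),(470,165),(520,126),(548,122),(684,250),(655,295),(585,331),(520,317),(470,275)]
Q=np.array([onz(c,(u-385)/4+160,v/4+225,.05)[:2]*1000 for u,v in L])
A=np.c_[2*Q,np.ones(len(Q))]; s=np.linalg.lstsq(A,(Q**2).sum(1),rcond=None)[0]; r=np.sqrt(s[2]+s[:2]@s[:2]); print("lid",s[:2],r, (np.linalg.norm(Q-s[:2],axis=1)-r).round(1))
```

```text
[[575.1 -19.2]
 [573.2  26.4]
 [659.6  28.7]
 [660.2 -17.4]] [617.01151858   4.64098145]
long [85.10133761  1.82069553] [86.44307838  2.27710223] short [-1.89633931 45.61808714] [-0.55459854 46.07449384]
lid [628.69363943 145.15632638] 26.02852857475935 [ 0.2 -0.   0.1 -0.5  0.8 -0.7 -0.  -0.3  0.3]
```

Run:
```python
from h import *
c=cam("wrist"); o,_=ray(c,0,0); print("cam",o)
f=lambda u,v,z: onz(c,u/3.5+15,v/3.5+200,z)[:2]*1000
B=[f(113,49,0),f(275,45,0),f(322,325,0)]; print(np.round(B,1), "len",np.linalg.norm(B[1]-B[0]),np.linalg.norm(B[2]-B[1]),"centre",(B[0]+B[2])/2)
# base of squat jar seen: circle far edge
s=cam("scene"); d=cam("side")
for n,im in (("s",s["pixels"][215:275,310:415]),("d",d["pixels"][230:340,235:345])):
    cv2.imwrite(f"pics/q{n}.png",cv2.resize(np.clip(im.astype(float)*2,0,255).astype(np.uint8),None,fx=6 if n=="s" else 5,fy=6 if n=="s" else 5,interpolation=cv2.INTER_CUBIC))
```

```text
cam [0.48002727 0.24965491 0.41826686]
[[574.2 -19.7]
 [573.3  26.5]
 [659.1  28. ]] len 46.19383715182378 85.82201321992152 centre [616.66913165   4.16037665]
```

View pics/qs.png

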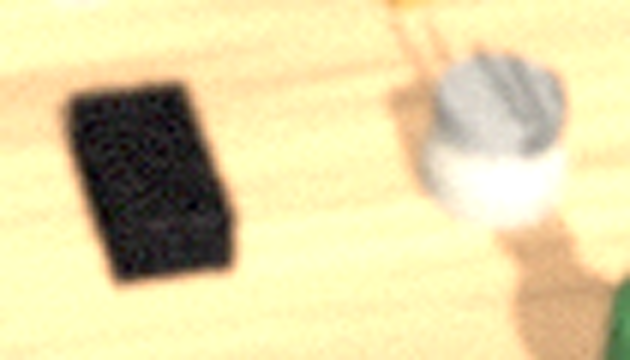

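View pics/qd.png

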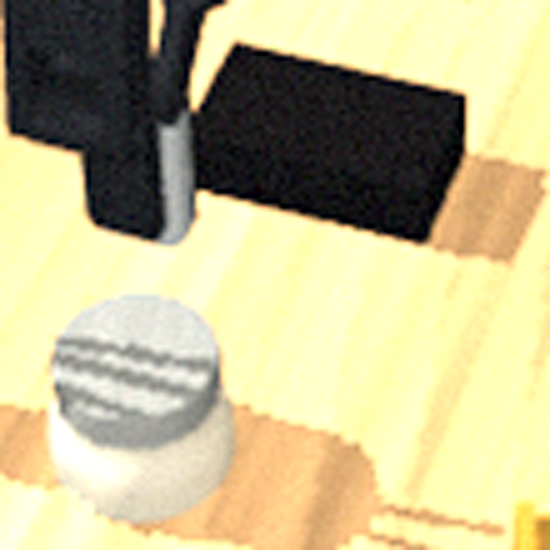

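Run:
```python
from h import *
s=cam("scene"); d=cam("side")
for n,c,u,v in [("blue",s,427.5,196),("brown",s,447,202),("red",s,437,208),("grey",s,434,196),("blue",d,156,187),("red",d,133,182),("mid",d,130,210)]:
    for z in(.225,.245): print(n,z,onz(c,u,v,z)[:2].round(3))
goal(.628,.141,.35,90)
```

```text
blue 0.225 [0.756 0.156]
blue 0.245 [0.784 0.142]
brown 0.225 [0.783 0.186]
brown 0.245 [0.81  0.171]
red 0.225 [0.799 0.159]
red 0.245 [0.825 0.145]
grey 0.225 [0.759 0.168]
grey 0.245 [0.786 0.154]
blue 0.225 [0.788 0.132]
blue 0.245 [0.771 0.153]
red 0.225 [0.825 0.132]
red 0.245 [0.806 0.154]
mid 0.225 [0.794 0.188]
mid 0.245 [0.776 0.207]
at [0.5488 0.2513 0.4496] th 89.92 q6 -1.16 | rot [-0.   0.  -0.1] shift [-110.2   79.4   99.5]
```

>>> move_arm(
  commands=[
    [[0,0,0,-110,79,100,0],[0,0,0,-110,79,100,0],[0,0,0,-110,79,100,0],[0,0,0,-110,79,100,0],[0,0,0,-110,79,100,0],[0,0,0,-110,79,100,0],[0,0,0,-110,79,100,0],[0,0,0,-110,79,100,0],[0,0,0,-110,79,100,0],[0,0,0,-110,79,100,0]],
  ],
)

```text
time: 2.75
tcp_pos: [0.6282, 0.1406, 0.3504]
tool_rot: [0.0, 0.708, 0.706, 0.0]
contact_force: [0.2, 0.6, 0.2]
opening: 0.0854
```

Run:
```python
from h import *
goal(.628,.141,.35,90)
c=cam("wrist","wJ"); im=c["pixels"]
cv2.imwrite("pics/wJz.png",cv2.resize(np.clip(im[140:340,60:440].astype(float)*1.5,0,255).astype(np.uint8),None,fx=2,fy=2))
```

```text
at [0.6282 0.1406 0.3504] th 89.86 q6 -1.37 | rot [ 0.1 -0.  -0.1] shift [ 0.4 -0.2  0.4]
```

View pics/wJz.png

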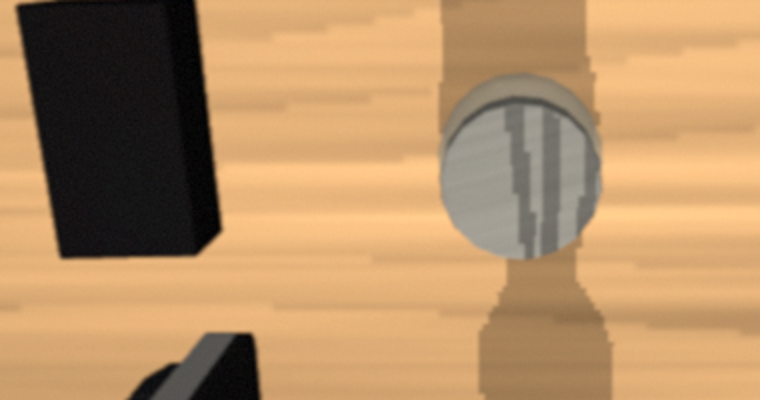

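Run:
```python
from h import *
c=cam("wrist")
pts=[(441,180),(601,180),(521,259),(521,103)]
Q=np.array([onz(c,60+u/2,140+v/2,.05)[:2]*1000 for u,v in pts]); print(Q.round(1)); print((Q[0]+Q[1])/2,(Q[2]+Q[3])/2)
P=np.array([onz(c,60+u/2,140+v/2,.03)[:2]*1000 for u,v in [(18,6),(165,3),(197,255),(61,257)]]); print(P.round(1),P.mean(0))
print("long",P[3]-P[0],P[2]-P[1],"short",P[1]-P[0],P[2]-P[3])
```

```text
[[630.6 116.1]
 [630.7 167.8]
 [657.7 142. ]
 [605.5 142. ]]
[630.6191558  141.96463449] [631.62547185 141.96412001]
[[576.5 -23. ]
 [575.7  25.4]
 [663.4  26.8]
 [664.  -21.7]] [619.89998535   1.86070736]
long [87.52694607  1.26879889] [87.73549689  1.41560748] short [-0.8615707  48.35702881] [-0.65301988 48.5038374 ]
```

>>> move_arm(
  commands=[
    [[0,0,0,1,3,40,0],[0,0,0,1,3,85,0],[0,0,0,1,3,125,0],[0,0,0,1,3,150,0],[0,0,0,1,3,162,0],[0,0,0,1,3,167,0],[0,0,0,1,3,167,0],[0,0,0,1,3,167,0.6],[0,0,0,1,3,167,0.6],[0,0,0,1,3,167,0.6]],
  ],
  squeeze=35,
)

```text
time: 3.85
tcp_pos: [0.6321, 0.1412, 0.1848]
tool_rot: [0.001, 0.708, 0.706, 0.001]
contact_force: [-2.0, 0.2, 5.8]
opening: 0.0572
```

Run:
```python
from h import *
goal(.4587,.3841,.30,90)
s=arm.state(); print(s["opening"],s["contact_force"],s["time"])
c=cam("side"); cv2.imwrite("pics/g1.png",cv2.resize(c["pixels"][200:400,180:380],None,fx=3,fy=3))
```

```text
at [0.6321 0.1412 0.1848] th 89.82 q6 -1.37 | rot [ 0.1 -0.  -0.2] shift [ 242.4 -173.8 -115.5]
0.057165363046943404 [-2.02065354  0.20651637  5.77082326] 3.85
```

View pics/g1.png

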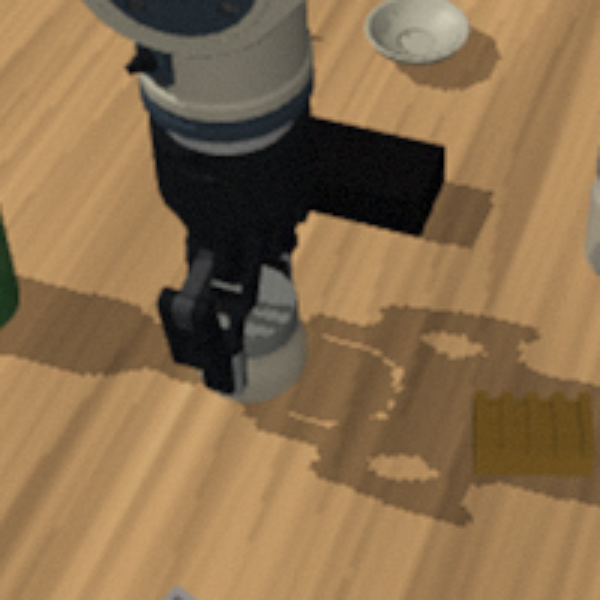

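Run:
```python
from h import *
c=cam("side"); print(ray(c,0,0)[0].round(3))
P=[(.631,.142,.05),(.631,.142,0),(.632,.172,.02),(.632,.172,.06),(.621,.172,.02),(.643,.172,.02)]
print(((proj(c,P)-[180,200])*3).round(0))
w=cam("wrist","g1w")
```

```text
[0.381 0.635 0.687]
[[248. 303.]
 [253. 364.]
 [227. 382.]
 [222. 333.]
 [246. 388.]
 [207. 377.]]
```

View pics/g1w.png

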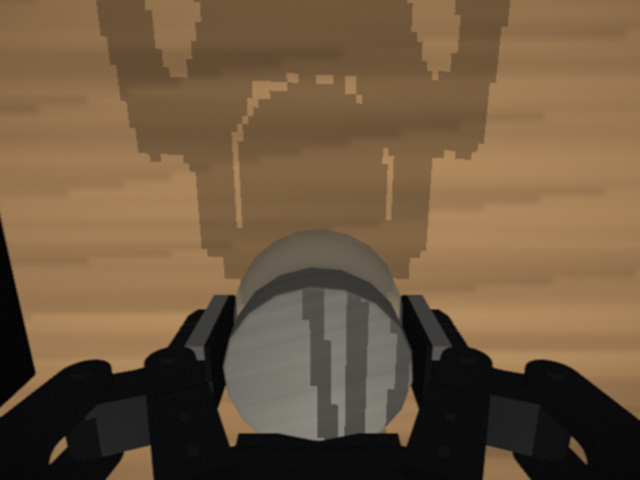

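Run:
```python
from h import *
w=cam("wrist"); c=cam("side")
L=[(224,362),(411,362),(318,440),(240,315),(395,312)]
Q=np.array([onz(w,u,v,.05)[:2]*1000 for u,v in L]);print(Q.round(1))
A=np.c_[2*Q,np.ones(len(Q))]; s=np.linalg.lstsq(A,(Q**2).sum(1),rcond=None)[0]; r=np.sqrt(s[2]+s[:2]@s[:2]); print("lid",s[:2],r)
# body far edge row 230 u 318 ; silhouette of the body rim ~z .0-.03
for z in (0,.01,.03): print(z,onz(w,318,230,z)*1000, onz(w,236,300,z)*1000)
a=np.linspace(0,6.28,60)
for z in(0,.03):
  for cx in (.626,.631,.636):
    q=(proj(c,np.c_[cx+.03*np.cos(a),.142+.03*np.sin(a),z+0*a])-[180,200])*3; print(z,cx,"right edge",q[q[:,0].argmax()].round(0),"bottom",q[q[:,1].argmax()].round(0))
```

```text
[[627.4 115.5]
 [627.5 166.4]
 [653.  141. ]
 [613.3 120.6]
 [612.6 161.4]]
lid [627.80936342 141.07520584] 25.315075941795907
0 [603.77604267 141.20817938   0.        ] [631.72072184 109.44147345   0.        ]
0.01 [601.06342633 141.20418192  10.        ] [627.18560889 111.50923761  10.        ]
0.03 [595.63819364 141.19618701  30.        ] [618.115383   115.64476592  30.        ]
0 0.626 right edge [318. 365.] bottom [259. 412.]
0 0.631 right edge [309. 362.] bottom [250. 409.]
0 0.636 right edge [300. 360.] bottom [242. 407.]
0.03 0.626 right edge [316. 329.] bottom [256. 376.]
0.03 0.631 right edge [307. 327.] bottom [247. 373.]
0.03 0.636 right edge [298. 324.] bottom [238. 371.]
```

>>> move_arm(
  commands=[
    [[0,0,0,0,0,-10,0.6],[0,0,0,0,0,-40,0.6],[0,0,0,0,0,-80,0.6],[0,0,5,40,-28,-100,0.6],[0,0,8,75,-52,-100,0.6],[0,0,11,110,-78,-100,0.6],[0,0,14,145,-103,-100,0.6],[0,0,16,180,-128,-100,0.6],[0,0,18,215,-152,-100,0.6],[0,0,18,243,-172,-100,0.6]],
  ],
)

```text
time: 5.1
tcp_pos: [0.4587, 0.3862, 0.2839]
tool_rot: [-0.0, 0.81, 0.586, 0.001]
contact_force: [0.1, 0.4, -1.4]
opening: 0.0566
```

Run:
```python
from h import *
goal(.4587,.3841,.188,71.6)
print(arm.state()["opening"],arm.state()["contact_force"])
w=cam("wrist","g2w"); c=cam("side","g2s")
```

```text
at [0.4587 0.3862 0.2839] th 71.81 q6 -0.57 | rot [ 0.  -0.1  0.2] shift [-2.1  0.6 95.9]
0.05663455707411162 [ 0.10123157  0.35640853 -1.37385927]
```

View pics/g2w.png

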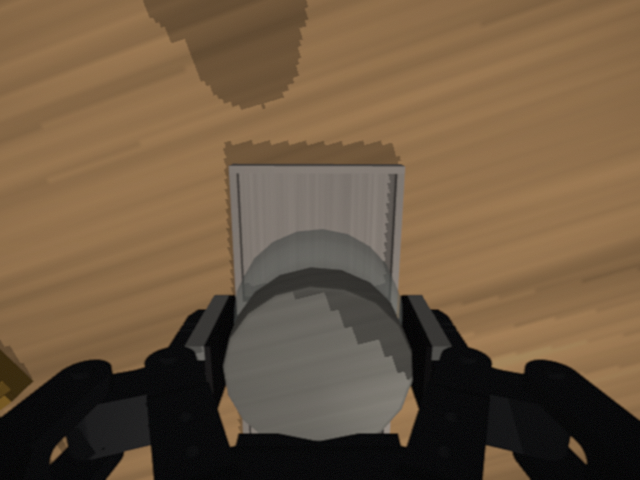

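View pics/g2s.png

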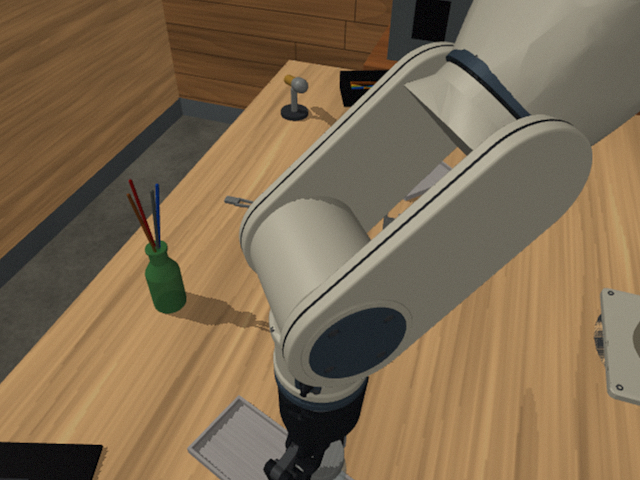

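Run:
```python
from h import *
w=cam("wrist")
a=onz(w,230,166,.012);b=onz(w,404,166,.012); d=(b-a)/np.linalg.norm(b-a); n=np.array([d[1],-d[0],0]); print(np.linalg.norm(b-a),np.degrees(np.arctan2(d[1],d[0])))
C=(a+b)/2+n*.043; print("comp centre",C, "tray", (a+b)/2+n*.1085)
goal(C[0],C[1],.188,71.8)
```

```text
0.09649468968087771 72.07703769404569
comp centre [0.45864257 0.38680105 0.012     ] tray [0.52096393 0.36664421 0.012     ]
at [0.4589 0.3861 0.2837] th 72.02 q6 -0.58 | rot [ 0.  -0.   0.2] shift [ 0.5 -0.5 95.7]
```

>>> move_arm(
  commands=[
    [[0,0,0,0,2,20,0.6],[0,0,0,0,2,45,0.6],[0,0,0,0,2,65,0.6],[0,0,0,0,2,78,0.6],[0,0,0,0,2,86,0.6],[0,0,0,0,2,90,0.6],[0,0,0,0,2,92,0.6],[0,0,0,0,2,93,0.6],[0,0,0,0,2,94,0.6],[0,0,0,0,2,94,0.6]],
  ],
)

```text
time: 6.25
tcp_pos: [0.4622, 0.3841, 0.1891]
tool_rot: [-0.0, 0.81, 0.587, 0.0]
contact_force: [0.8, 0.5, -1.2]
opening: 0.0566
```

Run:
```python
from h import *
goal(.4587,.3861,.1888,71.8)
print(arm.state()["opening"],arm.state()["contact_force"])
```

```text
at [0.4622 0.3841 0.1891] th 71.82 q6 -0.58 | rot [ 0. -0.  0.] shift [ 0.9 -3.9  0.3]
0.05660315147243398 [ 0.76913104  0.46497117 -1.17165937]
```

>>> move_arm(
  commands=[
    [[0,0,0,0,-1,0,0.6],[0,0,0,0,-1,0.5,0.6],[0,0,0,0,-1,0.5,0.6],[0,0,0,0,-1,1,0.6],[0,0,0,0,-1,1,0.6],[0,0,0,0,-1,1.5,0.6],[0,0,0,0,-1,1.5,0.6],[0,0,0,0,-1,2,0.6],[0,0,0,0,-1,2,0.6],[0,0,0,0,-1,2,0.6]],
  ],
)

```text
time: 7.25
tcp_pos: [0.4611, 0.3844, 0.1887]
tool_rot: [-0.0, 0.81, 0.587, 0.0]
contact_force: [-5.5, -3.1, 18.5]
opening: 0.0567
```

>>> move_arm(
  commands=[
    [[0,0,0,0,0,-1,0.6],[0,0,0,0,0,-1,0.2],[0,0,0,0,0,-1,0],[0,0,0,0,0,-1,0],[0,0,0,0,0,-1,0],[0,0,0,0,0,-20,0],[0,0,0,0,0,-60,0],[0,0,0,0,0,-100,0],[0,0,0,0,0,-140,0],[0,0,0,0,0,-160,0]],
  ],
)

```text
time: 8.25
tcp_pos: [0.4617, 0.3847, 0.3503]
tool_rot: [-0.0, 0.81, 0.587, 0.002]
contact_force: [0.2, -0.1, -1.2]
opening: 0.0851
```

Run:
```python
from h import *
goal(.620,.0,.35,90)
w=cam("wrist","g3w")
```

```text
at [0.4617 0.3847 0.3503] th 71.82 q6 -0.58 | rot [  0.2  -0.2 -18.2] shift [-3.161e+02  2.704e+02 -3.000e-01]
```

View pics/g3w.png

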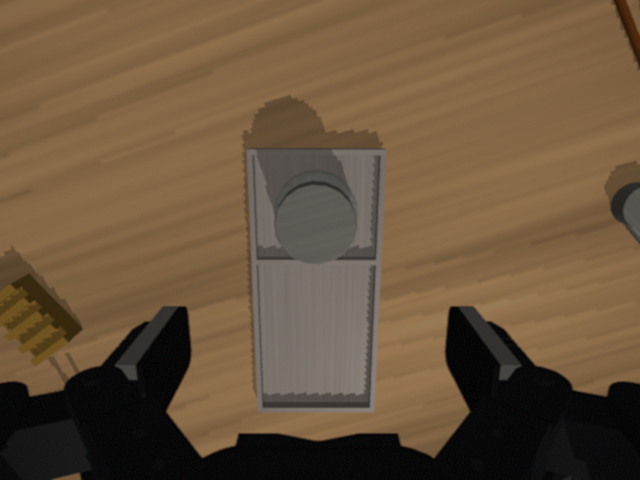

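Run:
```python
from h import *
w=cam("wrist")
P=np.array([onz(w,u,v,.012)[:2]*1000 for u,v in [(246,150),(384.5,150),(374.5,410),(259,410)]]);print(P.round(1),P.mean(0), np.linalg.norm(P[1]-P[0]),np.linalg.norm(P[2]-P[1]))
a=(P[0]+P[1])/2;b=(P[2]+P[3])/2; d=b-a; print(np.degrees(np.arctan2(d[1],d[0]))); u=d/np.linalg.norm(d); print("ctr from small end",a+u*108.5,"large", a+u*149.5)
```

```text
[[405.3 352.5]
 [435.8 445.3]
 [641.6 378.7]
 [610.7 286.2]] [523.35704394 365.64382072] 97.67070674605972 216.25529120823924
-17.909744536383144
ctr from small end [523.81441704 365.49600732] large [562.82764383 352.88775067]
```

>>> move_arm(
  commands=[
    [[0,0,-18,-316,270,0,0],[0,0,-18,-316,270,0,0],[0,0,-18,-316,270,0,0],[0,0,-18,-316,270,0,0],[0,0,-18,-316,270,0,0],[0,0,-18,-316,270,0,0],[0,0,-18,-316,270,0,0],[0,0,-18,-316,270,0,0],[0,0,-18,-316,270,0,0],[0,0,-18,-316,270,0,0]],
  ],
)

```text
time: 9.35
tcp_pos: [0.6196, -0.0033, 0.3451]
tool_rot: [-0.0, 0.71, 0.705, -0.001]
contact_force: [-0.0, 0.7, -0.2]
opening: 0.0855
```

Run:
```python
from h import *
goal(.620,.0,.35,90)
c=cam("wrist","wB"); im=c["pixels"]
b=im[140:340,200:440].astype(float); b=np.clip((cv2.GaussianBlur(b,(3,3),0)-5)*9,0,255).astype(np.uint8)
cv2.imwrite("pics/wBz.png",cv2.resize(b,None,fx=3,fy=3,interpolation=cv2.INTER_CUBIC))
```

```text
at [ 0.6196 -0.0033  0.3451] th 89.59 q6 -1.59 | rot [-0.1  0.  -0.4] shift [ 3.3  0.4 -4.9]
```

View pics/wBz.png

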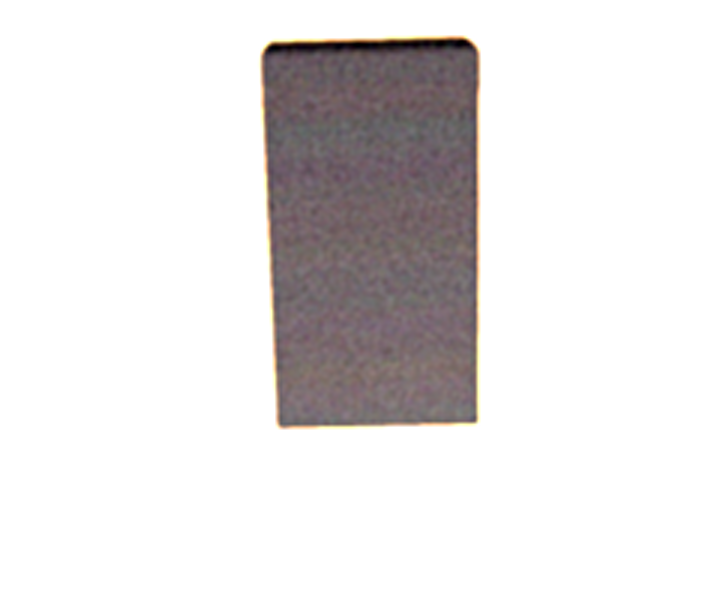

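Run:
```python
from h import *
c=cam("wrist")
P=np.array([onz(c,200+u/3,140+v/3,.03)[:2]*1000 for u,v in [(263,52),(478,48),(477,422),(280,427)]]); print(P.round(1),P.mean(0))
print("long",P[3]-P[0],P[2]-P[1],"short",P[1]-P[0],P[2]-P[3])
x,y=P.mean(0)/1000; goal(x,y,.179,90.8)
```

```text
[[575.3 -21.2]
 [574.7  25.4]
 [661.5  27. ]
 [662.5 -19.3]] [618.50458533   2.98766195]
long [87.17268926  1.86985055] [86.77021586  1.56245913] short [-0.60059916 46.63387614] [-1.00307256 46.32648472]
at [ 6.185e-01 -4.000e-04  3.452e-01] th 89.74 q6 -1.59 | rot [-0.1 -0.  -1.1] shift [  3.4   0.4 166.2]
```

>>> move_arm(
  commands=[
    [[0,0,-1,3,1,40,0],[0,0,-1,3,1,85,0],[0,0,-1,3,1,125,0],[0,0,-1,3,1,150,0],[0,0,-1,3,1,162,0],[0,0,-1,3,1,166,0],[0,0,-1,3,1,166,0.2],[0,0,-1,3,1,166,0.7],[0,0,-1,3,1,166,0.7],[0,0,-1,3,1,166,0.7]],
  ],
  squeeze=60,
)

```text
time: 10.45
tcp_pos: [0.6208, 0.0028, 0.1827]
tool_rot: [0.001, 0.702, 0.712, 0.001]
contact_force: [-0.5, 0.6, 6.7]
opening: 0.049
```

Run:
```python
from h import *
goal(.5615,.352,.30,71.9)
s=arm.state(); print(s["opening"],s["contact_force"],s["time"])
c=cam("side"); cv2.imwrite("pics/b1.png",np.vstack([cv2.resize(c["pixels"][180:330,220:400],None,fx=3,fy=3)]))
```

```text
at [0.6208 0.0028 0.1827] th 90.81 q6 -1.6 | rot [ 0.2 -0.  18.9] shift [ 350.1  -54.  -117.5]
0.04897657389077399 [-0.53778382  0.57260278  6.67141071] 10.45
```

View pics/b1.png

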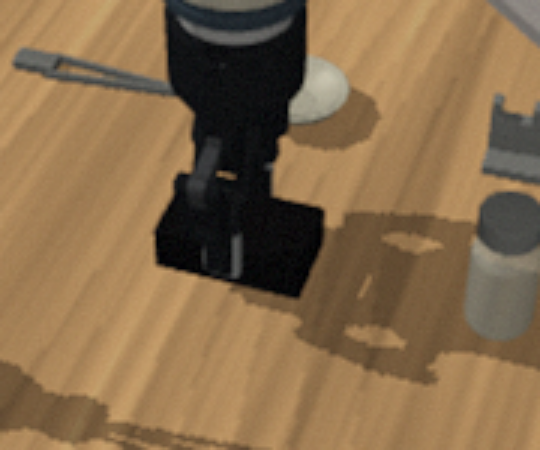

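Run:
```python
from h import *
c=cam("side"); s=arm.state(); print(s["tcp_pos"],s["contact_force"])
P=[(.621,.028,z) for z in (0,.005,.01,.015,.03)]
print(((proj(c,P)-[220,180])*3).round(0))
cv2.imwrite("pics/b2.png",cv2.resize(np.clip(c["pixels"][230:285,260:335].astype(float)*3,0,255).astype(np.uint8),None,fx=8,fy=8))
print(((proj(c,P)-[260,230])*8).round(0))
```

```text
[0.62082972 0.00276235 0.18264855] [-1.57698163  0.86925877  6.84719847]
[[225. 284.]
 [224. 278.]
 [224. 272.]
 [224. 266.]
 [224. 248.]]
[[279. 357.]
 [279. 341.]
 [278. 326.]
 [278. 310.]
 [276. 261.]]
```

View pics/b2.png

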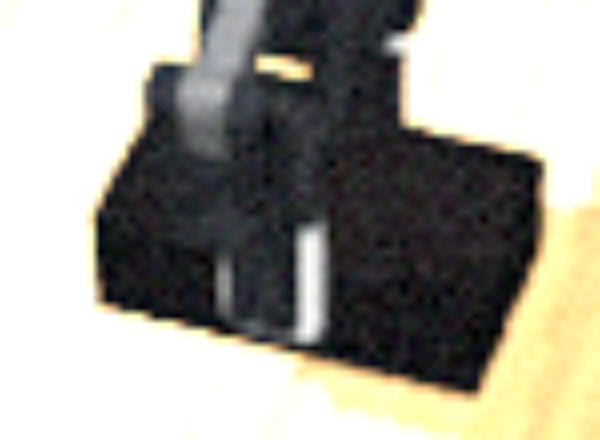

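>>> move_arm(
  commands=[
    [[0,0,0,0,0,0,0.3],[0,0,0,0,0,0,0.3],[0,0,0,0,0,-4,0.3],[0,0,0,0,0,-8,0.3],[0,0,0,0,0,-8,0.3],[0,0,0,0,0,-8,0.7],[0,0,0,0,0,-8,0.7],[0,0,0,0,0,-8,0.7],[0,0,0,0,0,-8,0.7],[0,0,0,0,0,-8,0.7]],
  ],
  squeeze=70,
)

```text
time: 11.55
tcp_pos: [0.6203, 0.0027, 0.1895]
tool_rot: [0.0, 0.702, 0.712, 0.0]
contact_force: [-1.8, 0.5, 7.6]
opening: 0.0483
```

Run:
```python
from h import *
goal(.5615,.352,.30,71.9)
s=arm.state(); print(s["opening"],s["contact_force"],s["time"])
w=cam("wrist","b3w")
c=cam("side");cv2.imwrite("pics/b2.png",cv2.resize(np.clip(c["pixels"][230:285,260:335].astype(float)*3,0,255).astype(np.uint8),None,fx=8,fy=8))
```

```text
at [0.6203 0.0027 0.1895] th 90.81 q6 -1.6 | rot [ 0.  -0.  18.9] shift [ 350.1  -53.7 -110.6]
0.04834320426702046 [-1.78045737  0.46412667  7.55146617] 11.55
```

View pics/b2.png

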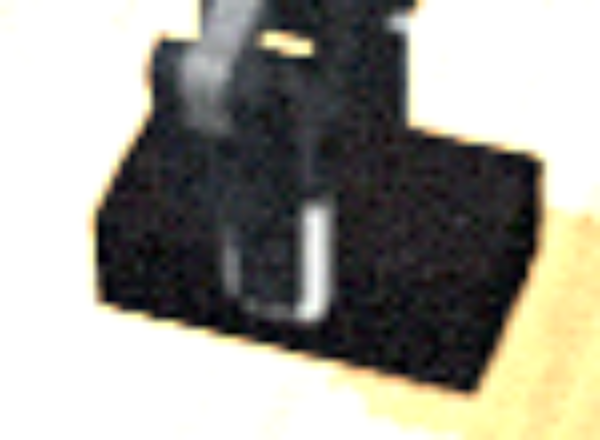

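View pics/b3w.png

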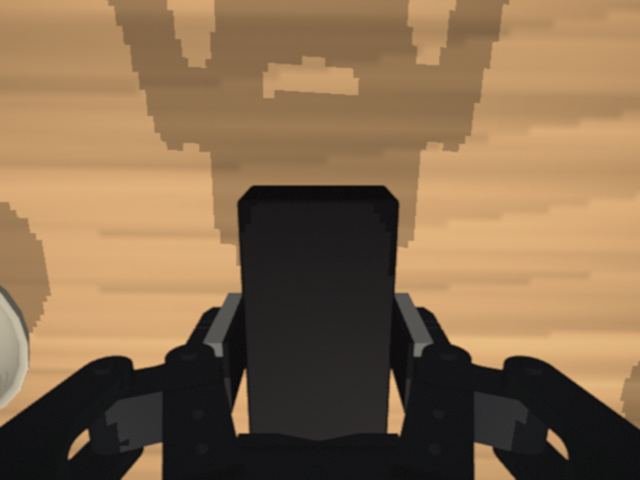

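Run:
```python
from h import *
w=cam("wrist"); p,_=pose()
for v,z in [(196,.03),(186,0.0)]: q=onz(w,318,v,z); print(q, "centre rel TCP", (q+[.045,0,0]-p)*1000)
print(onz(w,243,250,.03),onz(w,395,250,.03))
```

```text
[0.57421251 0.00189282 0.03      ] centre rel TCP [  -1.03932642   -0.86031414 -159.47332569]
[0.57606206 0.00193453 0.        ] centre rel TCP [   0.81021752   -0.81859977 -189.47332569]
[ 0.59162429 -0.02125768  0.03      ] [0.59092362 0.02617537 0.03      ]
```

>>> move_arm(
  commands=[
    [[0,0,0,0,0,-10,0.7],[0,0,0,0,0,-40,0.7],[0,0,0,10,0,-80,0.7],[0,0,3,50,-7,-100,0.7],[0,0,6,95,-14,-100,0.7],[0,0,9,140,-21,-100,0.7],[0,0,12,185,-28,-100,0.7],[0,0,15,230,-35,-100,0.7],[0,0,18,275,-42,-100,0.7],[0,0,19,315,-48,-100,0.7]],
  ],
)

```text
time: 12.7
tcp_pos: [0.5666, 0.319, 0.2888]
tool_rot: [-0.0, 0.81, 0.586, -0.0]
contact_force: [0.5, 0.5, -3.1]
opening: 0.048
```

Run:
```python
from h import *
goal(.5615,.352,.1935,71.9)
s=arm.state(); print(s["opening"],s["contact_force"],s["time"])
```

```text
at [0.5666 0.319  0.2888] th 71.75 q6 -0.76 | rot [-0.   0.  -0.2] shift [ 29.7 -15.1  95.3]
0.04796329630635026 [ 0.50543227  0.50596328 -3.07509514] 12.7
```

>>> move_arm(
  commands=[
    [[0,0,0,15,-8,0,0.7],[0,0,0,30,-15,0,0.7],[0,0,0,30,-15,0,0.7],[0,0,0,30,-15,15,0.7],[0,0,0,30,-15,30,0.7],[0,0,0,30,-15,45,0.7],[0,0,0,30,-15,55,0.7],[0,0,0,30,-15,60,0.7],[0,0,0,30,-15,60,0.7],[0,0,0,30,-15,60,0.7]],
  ],
)

```text
time: 13.7
tcp_pos: [0.5629, 0.3503, 0.2289]
tool_rot: [0.0, 0.81, 0.586, 0.0]
contact_force: [-0.0, 0.3, -2.1]
opening: 0.048
```

Run:
```python
from h import *
goal(.5615,.352,.1935,71.9)
w=cam("wrist","b4w")
```

```text
at [0.5629 0.3503 0.2289] th 71.81 q6 -0.71 | rot [ 0.  -0.  -0.1] shift [ 1.2 -1.9 35.4]
```

View pics/b4w.png

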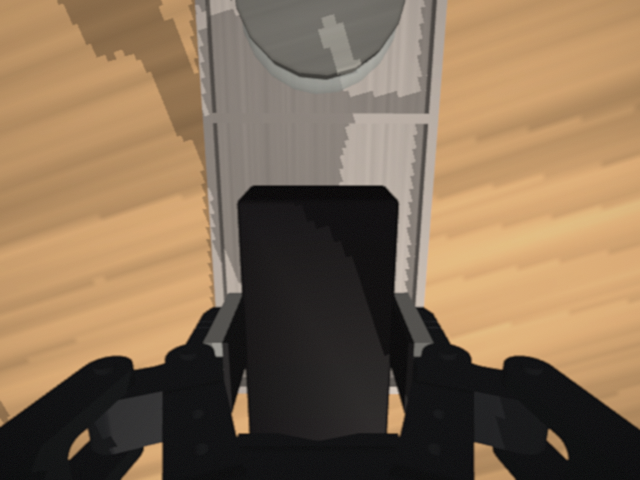

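Run:
```python
from h import *
w=cam("wrist"); p,r=pose()
for u,v in [(204,118.5),(438,118.5),(213,290),(426,290)]:
    q=r.inv().apply(onz(w,u,v,.012)-p)*1000; print(q.round(1))
```

```text
[-47.9 -68.  217.3]
[ 49.5 -68.  217.4]
[-49.2   9.  217.4]
[ 49.9   9.  217.5]
```

>>> move_arm(
  commands=[
    [[0,0,0,1,-2,10,0.7],[0,0,0,1,-2,20,0.7],[0,0,0,1,-2,27,0.7],[0,0,0,1,-2,31,0.7],[0,0,0,1,-2,33,0.7],[0,0,0,1,-2,34,0.7],[0,0,0,1,-2,34.5,0.7],[0,0,0,1,-2,35,0.7],[0,0,0,1,-2,35.5,0.7],[0,0,0,1,-2,35.5,0.7]],
  ],
)

```text
time: 14.8
tcp_pos: [0.5612, 0.3518, 0.1935]
tool_rot: [0.0, 0.81, 0.586, 0.0]
contact_force: [-0.2, 0.5, -1.3]
opening: 0.0481
```

>>> move_arm(
  commands=[
    [[0,0,0,0,0,0.5,0.7],[0,0,0,0,0,1,0.7],[0,0,0,0,0,1,0.7],[0,0,0,0,0,1,0.3],[0,0,0,0,0,1,0.3],[0,0,0,0,0,1,0.3],[0,0,0,0,0,-20,0.3],[0,0,0,0,0,-60,0],[0,0,0,0,0,-110,0],[0,0,0,0,0,-150,0]],
  ],
)

```text
time: 15.8
tcp_pos: [0.5612, 0.3519, 0.3454]
tool_rot: [0.0, 0.81, 0.586, 0.001]
contact_force: [0.8, -0.2, -0.2]
opening: 0.0851
```

Run:
```python
from h import *
goal(.474,.145,.345,108)
w=cam("wrist","b5w")
```

```text
at [0.5612 0.3519 0.3454] th 71.82 q6 -0.71 | rot [  0.1  -0.  -36.2] shift [-2.238e+02 -1.830e+01  2.000e-01]
```

View pics/b5w.png

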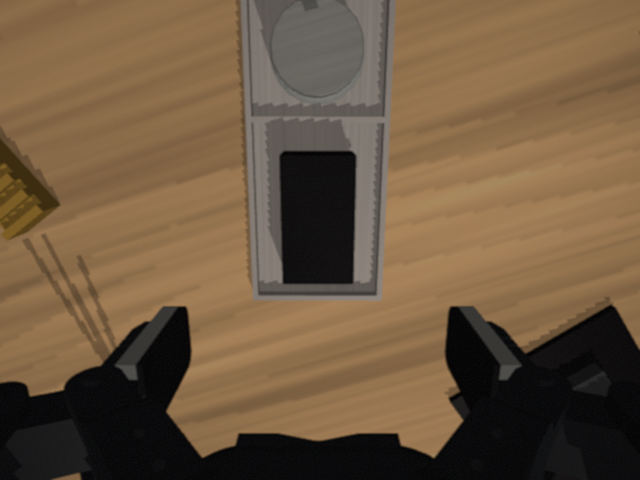

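Run:
```python
from h import *
w=cam("wrist"); im=w["pixels"]; 
b=np.clip((im[140:300,260:380].astype(float)-5)*6,0,255).astype(np.uint8); cv2.imwrite("pics/b6.png",cv2.resize(b,None,fx=3.5,fy=3.5,interpolation=cv2.INTER_CUBIC))
```

```text
(no output)
```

View pics/b6.png

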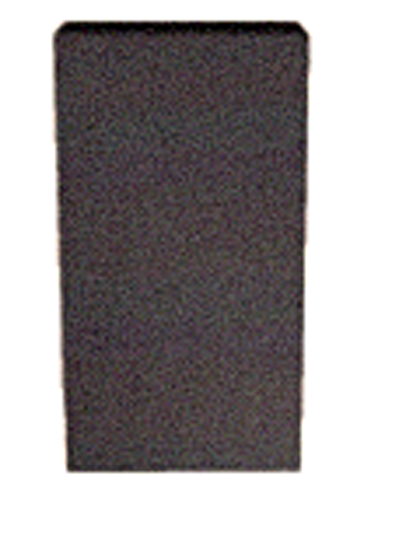

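>>> move_arm(
  commands=[
    [[0,0,-36,-224,-18,0,0],[0,0,-36,-224,-18,0,0],[0,0,-36,-224,-18,0,0],[0,0,-36,-224,-18,0,0],[0,0,-36,-224,-18,0,0],[0,0,-36,-224,-18,0,0],[0,0,-36,-224,-18,0,0],[0,0,-36,-224,-18,0,0],[0,0,-36,-224,-18,0,0],[0,0,-36,-224,-18,0,0]],
  ],
)

```text
time: 16.9
tcp_pos: [0.4744, 0.1454, 0.3431]
tool_rot: [0.0, 0.589, 0.808, 0.0]
contact_force: [-0.1, 0.7, -0.3]
opening: 0.0855
```

Run:
```python
from h import *
w=cam("wrist","r1w"); im=w["pixels"]; H,S,V=cv2.split(cv2.cvtColor(im,cv2.COLOR_BGR2HSV)); xx=np.mgrid[:480,:640][1]
m=clean((S>140)&(V>60)&(H>15)&(H<32)&(xx>200)&(xx<440)); r=rectfit(w,m,.022); print(r[:3])
cv2.drawContours(im,[r[3]],-1,(0,0,255),1); cv2.imwrite("pics/r1z.png",cv2.resize(im[140:340,200:440],None,fx=3,fy=3,interpolation=cv2.INTER_CUBIC))
goal(*(r[0]/1000),.19,107.5)
```

```text
(array([472.3, 144.8]), array([62.2, 36.4]), 17.9)
at [0.4743 0.1453 0.3431] th 107.87 q6 -1.61 | rot [-0.  -0.   0.4] shift [ 1.000e-01 -2.000e+00  1.531e+02]
```

View pics/r1z.png

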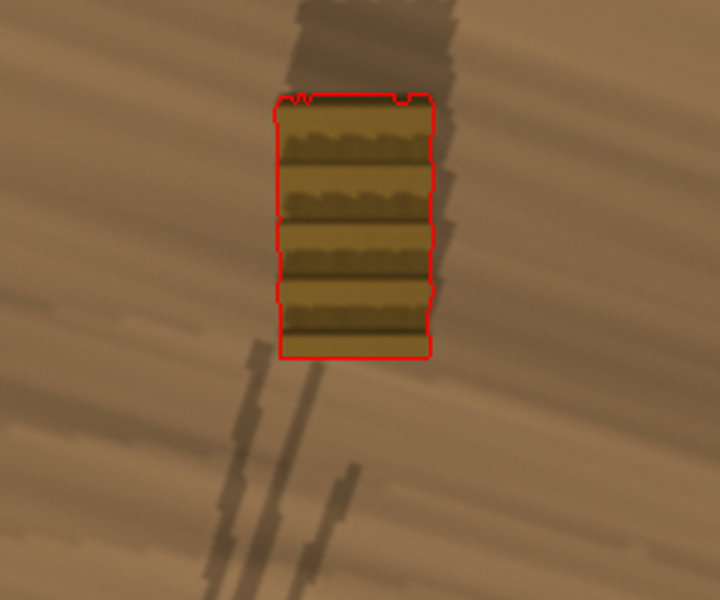

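>>> move_arm(
  commands=[
    [[0,0,0,0,-1,40,0],[0,0,0,0,-1,85,0],[0,0,0,0,-1,125,0],[0,0,0,0,-1,145,0],[0,0,0,0,-1,155,0.2],[0,0,0,0,-1,159,0.3],[0,0,0,0,-1,159,0.4],[0,0,0,0,-1,159,0.8],[0,0,0,0,-1,159,0.8],[0,0,0,0,-1,159,0.8]],
  ],
  squeeze=60,
)

```text
time: 17.95
tcp_pos: [0.4736, 0.1445, 0.1857]
tool_rot: [0.001, 0.589, 0.808, 0.001]
contact_force: [-1.3, 0.7, 7.1]
opening: 0.0333
```

Run:
```python
from h import *
s=arm.state(); print(s["opening"],s["contact_force"],s["time"])
goal(.561,.352,.28,71.9)
w=cam("wrist","r2w")
c=cam("side");cv2.imwrite("pics/r2.png",cv2.resize(np.clip(c["pixels"][270:390,300:430].astype(float)*2,0,255).astype(np.uint8),None,fx=5,fy=5))
p,_=pose(); a=np.radians(107.8)
print(((proj(c,[(p[0]+.018*np.cos(a),p[1]+.018*np.sin(a),z) for z in (0,.005,.01,.02)])-[300,270])*5).round())
```

```text
0.033343131297162834 [-1.26551539  0.65565385  7.1048937 ] 17.95
at [0.4736 0.1445 0.1857] th 107.81 q6 -1.61 | rot [ 0.1 -0.  35.9] shift [170.8 146.9 -93.9]
[[290. 443.]
 [291. 433.]
 [292. 423.]
 [294. 404.]]
```

View pics/r2.png

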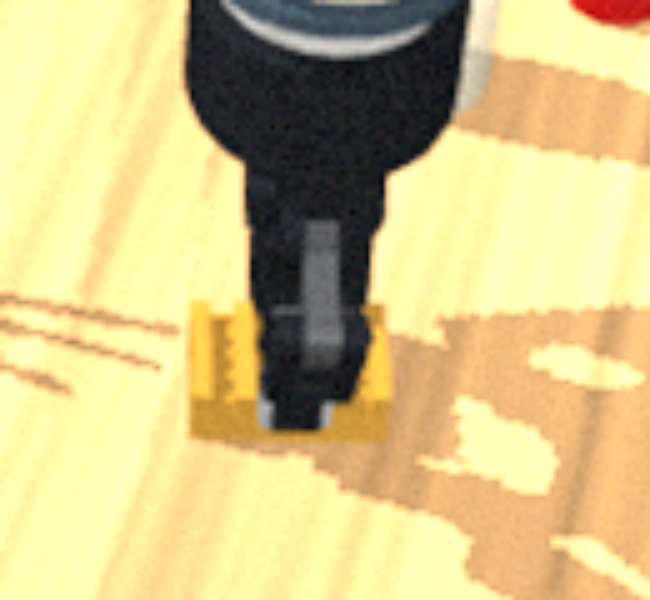

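View pics/r2w.png

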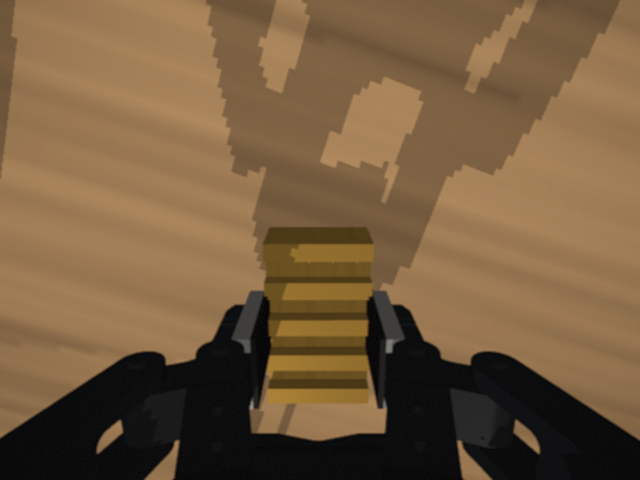

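Run:
```python
from h import *
w=cam("wrist"); p,r=pose()
for u,v in [(268,243),(373,243),(267,402),(369,402)]:
    print((r.inv().apply(onz(w,u,v,.022)-p)*1000).round(1))
# block from earlier frame
p0=np.array([.5612,.3519,.3454]); q=np.array([0,.81,.586,.0005]);
t=np.radians(71.82); r0=R.from_matrix(np.array([[np.cos(t),np.sin(t),0],[np.sin(t),-np.cos(t),0],[0,0,-1]]))
o,_=ray(w,0,0); ot=r.inv().apply(o-p)
P=[]
for u,v in [(57,36),(307,34),(300,470),(68,470)]:
    d=r0.apply(r.inv().apply(ray(w,260+u/3.5,140+v/3.5)[1])); o0=p0+r0.apply(ot); P.append((o0+d*(.034-o0[2])/d[2])[:2]*1000)
P=np.array(P); print(P.round(1),P.mean(0)); l=(P[2]+P[3]-P[0]-P[1])/2; print(np.linalg.norm(l),np.degrees(np.arctan2(l[1],l[0])), np.linalg.norm(P[1]-P[0]))
```

```text
[-16.1 -30.2 163.6]
[ 17.6 -30.2 163.6]
[-18.3  29.4 163.8]
[ 18.3  29.4 163.8]
[[507.6 341.4]
 [521.5 384.9]
 [602.3 358.7]
 [588.  315.1]] [554.8537551  350.03955059]
84.7320468099501 -18.088997853754258 45.671195444299364
```

```bash
python3 - <<'E'
from h import *
w=cam("wrist"); p,r=pose(); o,_=ray(w,0,0); ot=r.inv().apply(o-p)
def tl(u,v,z,tz=.3454): 
    d=r.inv().apply(ray(w,u,v)[1]); return (ot+d*(tz-z-ot[2])/d[2])*1000
for n,v,z in [("part",119,.012),("end outer",298.5,.012),("blk far top",150.3,.034),("blk far bottom",146.3,.004),("blk near",274.3,.034)]:
    print(n,tl(318,v,z).round(1))
E
python3 - <<'E'
import cv2
im=cv2.imread('pics/b5w.png')[100:310,230:400]
cv2.imwrite('pics/b7.png',cv2.resize((im.astype(float)*1.6).clip(0,255).astype('uint8'),None,fx=2.8,fy=2.8,interpolation=cv2.INTER_CUBIC))
E
```

```text
part [  0.  -66.7 333.4]
end outer [1.000e-01 6.490e+01 3.334e+02]
blk far top [  0.  -47.6 311.4]
blk far bottom [ 1.000e-01 -4.800e+01  3.414e+02]
blk near [1.000e-01 3.690e+01 3.114e+02]
```

View pics/b7.png

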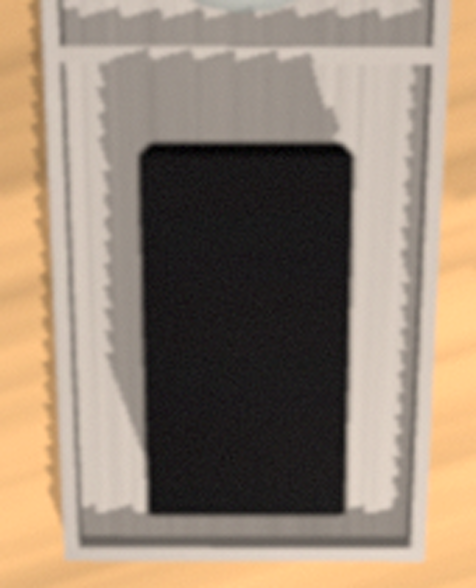

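Run:
```python
from h import *
w=cam("wrist"); p,r=pose(); o,_=ray(w,0,0); ot=r.inv().apply(o-p)
def tl(u,v,z,tz=.3454): 
    d=r.inv().apply(ray(w,u,v)[1]); return (ot+d*(tz-z-ot[2])/d[2])*1000
im=cv2.imread("pics/b5w.png"); g=im.max(2).astype(int)
col=g[120:310,318]; print([ (i+120,int(x)) for i,x in enumerate(col) if i<40 or i>155])
row=g[200,260:380]; print([(i+260,int(x)) for i,x in enumerate(row) if i<30 or i>85])
```

```text
[(120, 123), (121, 105), (122, 98), (123, 98), (124, 98), (125, 97), (126, 99), (127, 99), (128, 98), (129, 98), (130, 98), (131, 99), (132, 98), (133, 99), (134, 98), (135, 98), (136, 98), (137, 99), (138, 98), (139, 99), (140, 99), (141, 99), (142, 99), (143, 97), (144, 98), (145, 99), (146, 97), (147, 98), (148, 100), (149, 95), (150, 75), (151, 41), (152, 7), (153, 5), (154, 8), (155, 10), (156, 12), (157, 18), (158, 17), (159, 17), (276, 18), (277, 19), (278, 18), (279, 17), (280, 17), (281, 17), (282, 19), (283, 43), (284, 76), (285, 92), (286, 95), (287, 95), (288, 95), (289, 96), (290, 93), (291, 82), (292, 70), (293, 66), (294, 71), (295, 99), (296, 128), (297, 137), (298, 137), (299, 141), (300, 149), (301, 156), (302, 158), (303, 159), (304, 161), (305, 162), (306, 165), (307, 166), (308, 166), (309, 165)]
[(260, 133), (261, 129), (262, 127), (263, 127), (264, 127), (265, 130), (266, 131), (267, 130), (268, 123), (269, 108), (270, 97), (271, 95), (272, 97), (273, 96), (274, 97), (275, 97), (276, 96), (277, 96), (278, 96), (279, 89), (280, 65), (281, 30), (282, 14), (283, 14), (284, 16), (285, 15), (286, 18), (287, 14), (288, 19), (289, 17), (346, 19), (347, 17), (348, 19), (349, 20), (350, 16), (351, 16), (352, 18), (353, 20), (354, 50), (355, 91), (356, 119), (357, 131), (358, 134), (359, 134), (360, 133), (361, 132), (362, 131), (363, 131), (364, 133), (365, 132), (366, 132), (367, 131), (368, 132), (369, 132), (370, 135), (371, 136), (372, 132), (373, 128), (374, 126), (375, 120), (376, 107), (377, 97), (378, 91), (379, 78)]
```

Run:
```python
from h import *
w=cam("wrist"); p,r=pose(); o,_=ray(w,0,0); ot=r.inv().apply(o-p)
def tl(u,v,z,tz=.3454): 
    d=r.inv().apply(ray(w,u,v)[1]); return (ot+d*(tz-z-ot[2])/d[2])*1000
for u,v,z in [(318,155.8,.034),(318,151,.004),(318,283.2,.034),(280.7,200,.034),(354.3,200,.034)]: print(tl(u,v,z)[:2].round(1))
goal(.5612,.3519,.30,71.8)
```

```text
[  0.  -44.2]
[  0.1 -44.7]
[ 0.1 43.5]
[-24.6 -15.3]
[ 24.  -15.4]
at [0.4736 0.1445 0.1857] th 107.81 q6 -1.61 | rot [ 0.1 -0.  36. ] shift [ 170.7  147.1 -113.9]
```

>>> move_arm(
  commands=[
    [[0,0,0,0,0,-10,0.8],[0,0,0,0,0,-40,0.8],[0,0,0,0,0,-80,0.8],[0,0,6,30,26,-100,0.8],[0,0,12,60,52,-100,0.8],[0,0,18,90,78,-100,0.8],[0,0,24,120,103,-100,0.8],[0,0,30,147,127,-100,0.8],[0,0,36,171,147,-100,0.8],[0,0,36,171,147,-100,0.8]],
  ],
)

```text
time: 19.25
tcp_pos: [0.5616, 0.3554, 0.2854]
tool_rot: [-0.0, 0.81, 0.586, 0.002]
contact_force: [1.0, 0.5, -3.2]
opening: 0.0338
```

Run:
```python
from h import *
s=arm.state(); print(s["opening"],s["contact_force"],s["time"])
goal(.5607,.352,.2197,71.8)
w=cam("wrist","r3w")
```

```text
0.033822462933012665 [ 1.02039714  0.45179728 -3.20716922] 19.25
at [0.5616 0.3554 0.2854] th 71.81 q6 -0.71 | rot [ 0.1 -0.2  0. ] shift [-3.7  0.  65.6]
```

View pics/r3w.png

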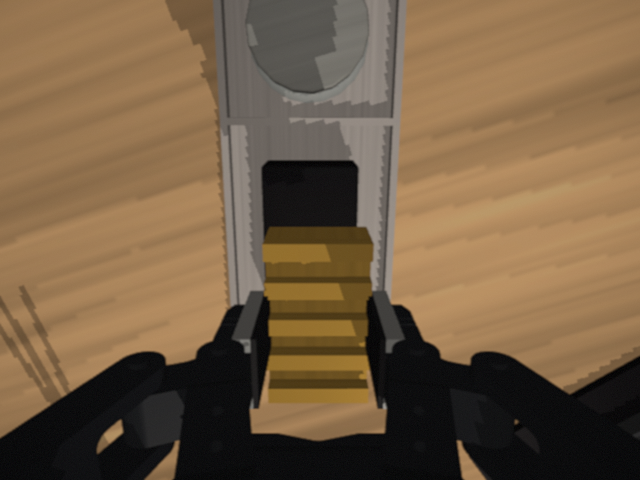

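>>> move_arm(
  commands=[
    [[0,0,0,0,0,5,0.8],[0,0,0,0,0,15,0.8],[0,0,0,0,0,25,0.8],[0,0,0,0,0,35,0.8],[0,0,0,0,0,42,0.8],[0,0,0,0,0,47,0.8],[0,0,0,0,0,50,0.8],[0,0,0,0,0,50,0.8],[0,0,0,0,0,50,0.8],[0,0,0,0,0,50,0.8]],
  ],
)

```text
time: 20.3
tcp_pos: [0.5609, 0.3522, 0.2347]
tool_rot: [0.0, 0.81, 0.587, 0.0]
contact_force: [0.2, -0.4, -3.7]
opening: 0.0335
```

Run:
```python
from h import *
goal(.5607,.352,.2197,71.8)
w=cam("wrist","r4w"); g=w["pixels"].max(2).astype(int)
for v in(190,205): print(v,[(i,int(x)) for i,x in enumerate(g[v]) if 245<i<275 or 350<i<380])
```

```text
at [0.5609 0.3522 0.2347] th 71.82 q6 -0.71 | rot [ 0. -0.  0.] shift [-0.3 -0.1 15. ]
190 [(246, 116), (247, 115), (248, 113), (249, 111), (250, 111), (251, 113), (252, 113), (253, 114), (254, 104), (255, 72), (256, 36), (257, 15), (258, 12), (259, 13), (260, 15), (261, 13), (262, 15), (263, 14), (264, 13), (265, 13), (266, 15), (267, 16), (268, 15), (269, 15), (270, 12), (271, 17), (272, 15), (273, 14), (274, 11), (351, 16), (352, 13), (353, 16), (354, 16), (355, 20), (356, 20), (357, 20), (358, 20), (359, 21), (360, 20), (361, 22), (362, 19), (363, 20), (364, 20), (365, 21), (366, 17), (367, 20), (368, 22), (369, 21), (370, 21), (371, 21), (372, 20), (373, 21), (374, 20), (375, 18), (376, 21), (377, 16), (378, 32), (379, 80)]
205 [(246, 114), (247, 115), (248, 114), (249, 113), (250, 110), (251, 111), (252, 112), (253, 113), (254, 109), (255, 90), (256, 56), (257, 25), (258, 11), (259, 14), (260, 16), (261, 12), (262, 15), (263, 13), (264, 15), (265, 10), (266, 14), (267, 15), (268, 16), (269, 16), (270, 15), (271, 15), (272, 13), (273, 17), (274, 15), (351, 17), (352, 16), (353, 13), (354, 20), (355, 20), (356, 23), (357, 22), (358, 22), (359, 21), (360, 21), (361, 22), (362, 20), (363, 21), (364, 21), (365, 22), (366, 21), (367, 24), (368, 21), (369, 21), (370, 23), (371, 23), (372, 23), (373, 23), (374, 24), (375, 22), (376, 23), (377, 26), (378, 64), (379, 113)]
```

View pics/r4w.png

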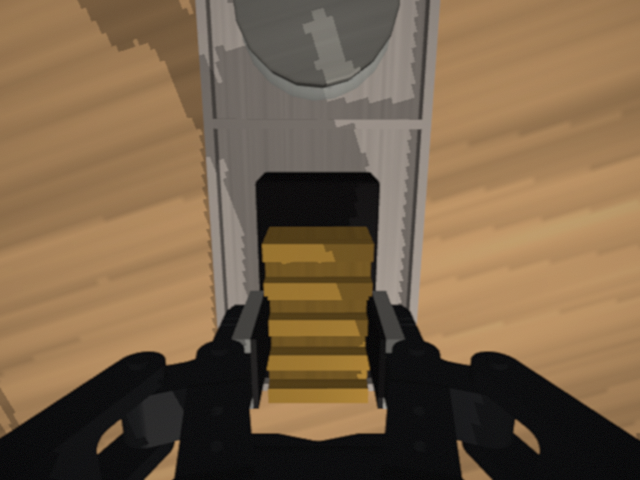

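>>> move_arm(
  commands=[
    [[0,0,0,0,0,5,0.8],[0,0,0,0,0,9,0.8],[0,0,0,0,0,12,0.8],[0,0,0,0,0,13,0.8],[0,0,0,0,0,14,0.8],[0,0,0,0,0,14.5,0.8],[0,0,0,0,0,15,0.8],[0,0,0,0,0,15.5,0.8],[0,0,0,0,0,15.5,0.8],[0,0,0,0,0,15.5,0.8]],
  ],
)

```text
time: 21.35
tcp_pos: [0.5607, 0.352, 0.2198]
tool_rot: [-0.0, 0.81, 0.587, -0.0]
contact_force: [-3.3, -2.6, 6.5]
opening: 0.0338
```

Contact made (6.5 N). Release and rise.

>>> move_arm(
  commands=[
    [[0,0,0,0,0,-0.5,0.8],[0,0,0,0,0,-0.5,0.5],[0,0,0,0,0,-0.5,0.4],[0,0,0,0,0,-0.5,0.3],[0,0,0,0,0,-0.5,0.3],[0,0,0,0,0,-15,0.2],[0,0,0,0,0,-50,0],[0,0,0,0,0,-90,0],[0,0,0,0,0,-125,0],[0,0,0,0,0,-125,0]],
  ],
)

```text
time: 22.35
tcp_pos: [0.5623, 0.353, 0.3508]
tool_rot: [0.0, 0.81, 0.586, 0.005]
contact_force: [0.4, 0.5, -0.3]
opening: 0.0853
```

Run:
```python
from h import *
w=cam("wrist","r5w"); im=w["pixels"]; H,S,V=cv2.split(cv2.cvtColor(im,cv2.COLOR_BGR2HSV)); xx,yy=np.mgrid[:640,:480][0].T,np.mgrid[:480,:640][0]
m=clean((S>140)&(V>60)&(H>15)&(H<32)&(xx>200)&(xx<440)&(yy<320)); print("roller",rectfit(w,m,.056)[:3])
m=clean((V<35)&(xx>200)&(xx<440)&(yy<310))|m; print("block",rectfit(w,m,.034)[:3])
goal(.466,.004,.39,0)
d=cam("side","r5s")
```

```text
roller (array([559.9, 351.8]), array([36.7, 62.4]), 71.8)
block (array([559.8, 351.8]), array([48.2, 89.8]), 71.8)
at [0.5615 0.3525 0.348 ] th 71.81 q6 -0.71 | rot [ 0.  -0.4 71.8] shift [-360.7   18.2  -43.8]
```

View pics/r5w.png

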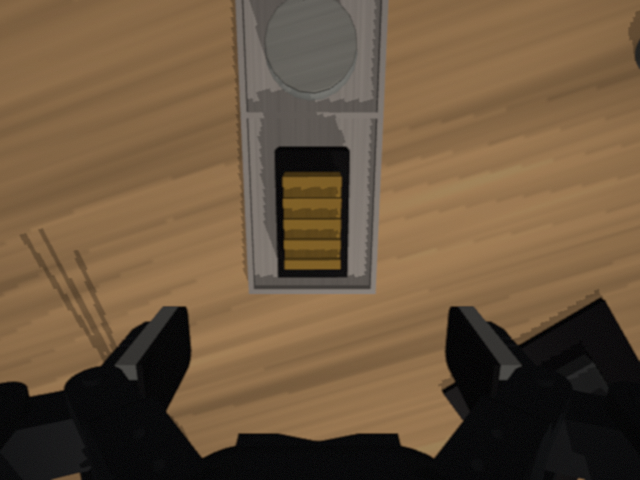

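>>> move_arm(
  commands=[
    [[0,0,80,-361,18,-44,0],[0,0,80,-361,18,-44,0],[0,0,80,-361,18,-44,0],[0,0,80,-361,18,-44,0],[0,0,80,-361,18,-44,0],[0,0,80,-361,18,-44,0],[0,0,80,-361,18,-44,0],[0,0,80,-361,18,-44,0],[0,0,80,-361,18,-44,0],[0,0,80,-361,18,-44,0]],
  ],
)

```text
time: 23.45
tcp_pos: [0.4645, 0.0026, 0.3868]
tool_rot: [0.0, 0.997, -0.075, -0.001]
contact_force: [-0.3, 0.1, 0.3]
opening: 0.0851
```

Run:
```python
from h import *
goal(.466,.004,.39,-36)
```

```text
at [0.4645 0.0026 0.3868] th -8.57 q6 0.13 | rot [ 0.   0.1 27.4] shift [ 1.3 -1.6 -3.2]
```

>>> move_arm(
  commands=[
    [[0,0,27,1,-2,-3,0],[0,0,27,1,-2,-3,0],[0,0,27,1,-2,-3,0],[0,0,27,1,-2,-3,0],[0,0,27,1,-2,-3,0],[0,0,27,1,-2,-3,0],[0,0,27,1,-2,-3,0],[0,0,27,1,-2,-3,0],[0,0,27,1,-2,-3,0],[0,0,27,1,-2,-3,0]],
  ],
)

```text
time: 24.45
tcp_pos: [0.4665, 0.0053, 0.3908]
tool_rot: [-0.0, 0.953, -0.302, 0.0]
contact_force: [-0.0, 0.4, -0.4]
opening: 0.0851
```

Run:
```python
from h import *
goal(.466,.004,.39,-36)
w=cam("wrist","t1w")
```

```text
at [0.4665 0.0053 0.3908] th -35.16 q6 0.6 | rot [-0.  -0.   0.8] shift [0.4 1.4 0.8]
```

View pics/t1w.png

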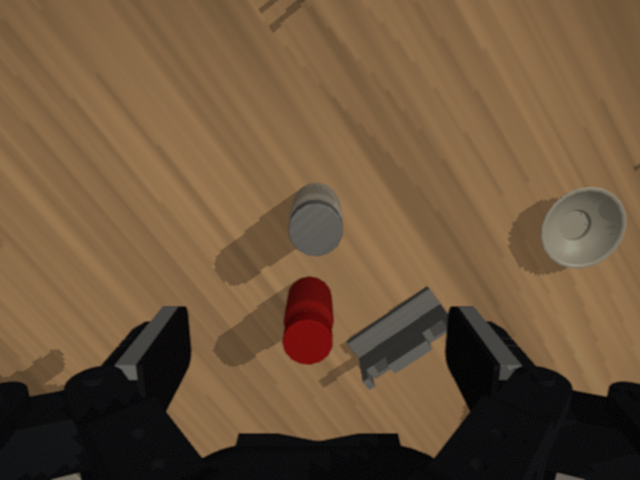

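Run:
```python
from h import *
w=cam("wrist"); 
for n,u,v,z in [("tallL",288.5,228,.085),("tallR",343,228,.085),("bot",316,255.5,.085),("red",308,339,.085)]: print(n,onz(w,u,v,z).round(4))
a,b,c=onz(w,288.5,228,.085),onz(w,343,228,.085),onz(w,316,255.5,.085)
print(np.linalg.norm(a-b))
im=w["pixels"]; 
cv2.imwrite("pics/t1z.png",cv2.resize(np.clip(im[150:400,270:470].astype(float)*1.6,0,255).astype(np.uint8),None,fx=2.4,fy=2.4,interpolation=cv2.INTER_CUBIC))
m=(a+b)/2; d=c-m; d/=np.linalg.norm(d[:2]); print(m,c-d*np.linalg.norm(a-b)/2); goal(m[0],m[1],.21,-36)
```

```text
tallL [0.4485 0.0137 0.085 ]
tallR [ 0.4779 -0.007   0.085 ]
bot [ 0.4523 -0.0123  0.085 ]
red [ 0.4117 -0.0601  0.085 ]
0.03589626925135968
[0.46320165 0.00337003 0.085     ] [0.46255971 0.00244317 0.085     ]
at [0.4664 0.0053 0.3907] th -35.17 q6 0.6 | rot [-0.  -0.   0.8] shift [ -1.5   3.5 180.7]
```

View pics/t1z.png

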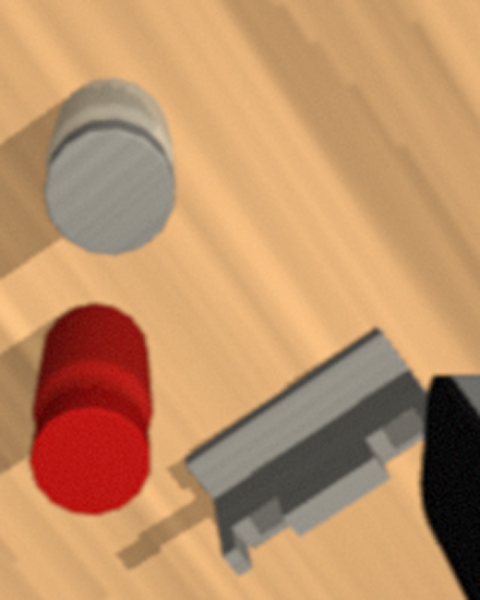

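>>> move_arm(
  commands=[
    [[0,0,0,-1,4,40,0],[0,0,0,-1,4,85,0],[0,0,0,-1,4,125,0],[0,0,0,-1,4,155,0],[0,0,0,-1,4,172,0],[0,0,0,-1,4,180,0],[0,0,0,-1,4,180,0.3],[0,0,0,-1,4,180,0.7],[0,0,0,-1,4,180,0.7],[0,0,0,-1,4,180,0.7]],
  ],
  squeeze=35,
)

```text
time: 25.55
tcp_pos: [0.4638, 0.0026, 0.212]
tool_rot: [-0.0, 0.953, -0.302, 0.001]
contact_force: [-0.6, 0.8, 5.3]
opening: 0.0383
```

Run:
```python
from h import *
s=arm.state(); print(s["opening"],s["contact_force"],s["time"])
goal(.49,-.345,.30,-36)
w=cam("wrist","t2w")
c=cam("side");cv2.imwrite("pics/t2.png",cv2.resize(c["pixels"][190:310,340:460],None,fx=5,fy=5))
```

```text
0.038332293028079285 [-0.61520416  0.83043279  5.28295954] 25.55
at [0.4638 0.0026 0.212 ] th -35.19 q6 0.59 | rot [-0.1 -0.1  0.8] shift [221.9 268.9 -88. ]
```

View pics/t2.png

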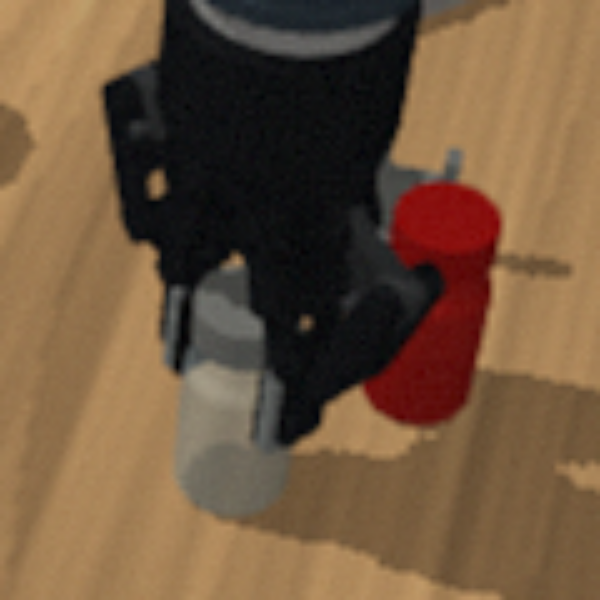

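View pics/t2w.png

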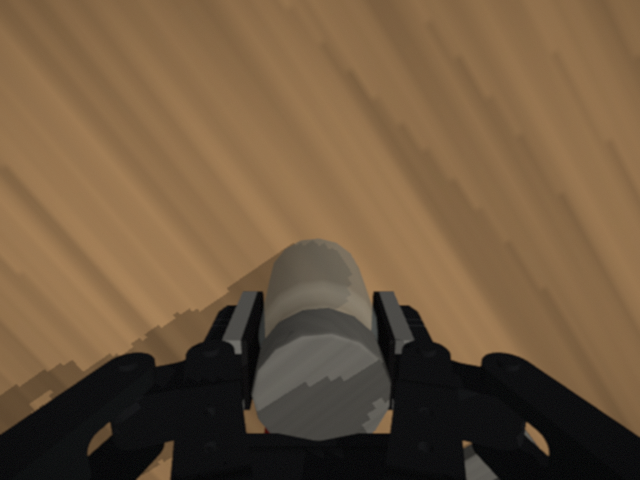

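Run:
```python
from h import *
goal(.445,-.395,.37,-45)
```

```text
at [0.4638 0.0026 0.212 ] th -35.18 q6 0.59 | rot [-0.1 -0.1  9.8] shift [ 214.1  335.6 -158.1]
```

>>> move_arm(
  commands=[
    [[0,0,0,0,0,-10,0.7],[0,0,0,0,0,-40,0.7],[0,0,0,0,0,-80,0.7],[0,0,0,0,0,-120,0.7],[0,0,0,5,8,-155,0.7],[0,0,2,25,38,-160,0.7],[0,0,4,50,76,-160,0.7],[0,0,6,75,115,-160,0.7],[0,0,8,100,155,-160,0.7],[0,0,10,125,195,-160,0.7]],
  ],
)

```text
time: 26.65
tcp_pos: [0.4524, -0.2304, 0.372]
tool_rot: [0.0, 0.923, -0.385, 0.001]
contact_force: [1.3, -0.4, -1.3]
opening: 0.0387
```

Run:
```python
from h import *
goal(.445,-.395,.37,-45); print(arm.state()["opening"])
```

```text
at [ 0.4524 -0.2304  0.372 ] th -45.25 q6 0.3 | rot [-0.  -0.1 -0.3] shift [111.6 121.1   2.1]
0.03870390535471432
```

>>> move_arm(
  commands=[
    [[0,0,0,25,27,0,0.7],[0,0,0,50,55,0,0.7],[0,0,0,80,85,0,0.7],[0,0,0,100,108,0,0.7],[0,0,0,112,121,0,0.7],[0,0,0,112,121,0,0.7],[0,0,0,112,121,0,0.7],[0,0,0,112,121,0,0.7],[0,0,0,112,121,0,0.7],[0,0,0,112,121,0,0.7]],
  ],
)

```text
time: 27.65
tcp_pos: [0.4465, -0.3926, 0.3708]
tool_rot: [-0.0, 0.924, -0.384, -0.0]
contact_force: [0.2, -0.4, -1.5]
opening: 0.0385
```

Run:
```python
from h import *
goal(.52,-.372,.3,-45); print(arm.state()["opening"])
w=cam("wrist","s1w")
```

```text
at [ 0.4465 -0.3926  0.3708] th -45.11 q6 0.05 | rot [-0.   0.  -0.1] shift [ 37.3 -66.6  70.8]
0.03847293264088381
```

View pics/s1w.png

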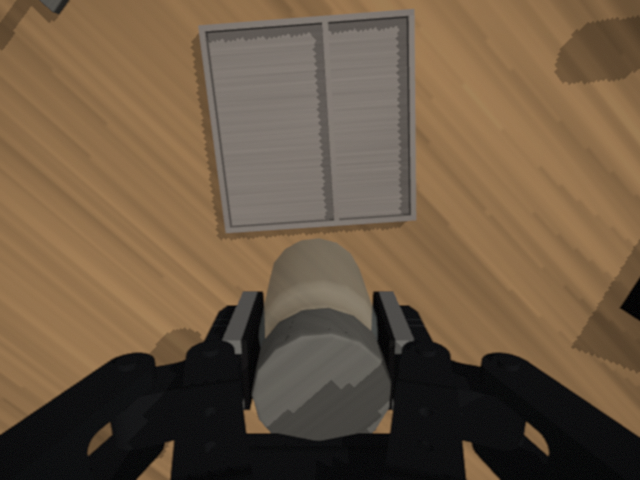

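Run:
```python
from h import *
w=cam("wrist"); im=w["pixels"]; H,S,V=cv2.split(cv2.cvtColor(im,cv2.COLOR_BGR2HSV)); yy,xx=np.mgrid[:480,:640]
m=clean((S<50)&(V>50)&(xx>180)&(xx<440)&(yy<238)); r=rectfit(w,m,.012); print(r[:3])
h=cv2.approxPolyDP(cv2.convexHull(r[3]),5,True).reshape(-1,2); print(h)
P=np.array([onz(w,u,v,.012)[:2]*1000 for u,v in h]); print(P.round(1),P.mean(0))
# partition centre px at two rows
a=onz(w,325,25,.012)*1000; b=onz(w,335,215,.012)*1000; print(a,b)
C=r[0]; print("dist partition from centre", )
for q in (a,b): print((q[:2]-C))
```

```text
(array([ 485.3, -348.6]), array([149.3, 149.2]), 48.8)
[[412   9]
 [414 219]
 [226 231]
 [199  26]]
[[ 589.9 -341.1]
 [ 492.2 -453.2]
 [ 381.2 -355.6]
 [ 478.4 -244.4]] [ 485.42767507 -348.53709182]
[ 540.59954123 -305.83814256   12.        ] [ 450.87023254 -407.15088354   12.        ]
dist partition from centre
[55.29954123 42.76185744]
[-34.42976746 -58.55088354]
```

Run:
```python
from h import *
goal(.5177,-.3769,.216,-41.2)
```

```text
at [ 0.4465 -0.393   0.3708] th -45.14 q6 0.05 | rot [-0.  -0.  -3.9] shift [ 38.9 -61.8 154.8]
```

>>> move_arm(
  commands=[
    [[0,0,-1,10,-20,10,0.7],[0,0,-2,22,-40,30,0.7],[0,0,-4,39,-62,55,0.7],[0,0,-4,39,-62,80,0.7],[0,0,-4,39,-62,100,0.7],[0,0,-4,39,-62,115,0.7],[0,0,-4,39,-62,122,0.7],[0,0,-4,39,-62,125,0.7],[0,0,-4,39,-62,125,0.7],[0,0,-4,39,-62,125,0.7]],
  ],
)

```text
time: 28.75
tcp_pos: [0.518, -0.3778, 0.2467]
tool_rot: [0.0, 0.936, -0.352, 0.001]
contact_force: [0.6, -0.1, -1.7]
opening: 0.0383
```

Run:
```python
from h import *
goal(.5177,-.3769,.216,-41.2)
w=cam("wrist","s2w"); d=cam("scene"); cv2.imwrite("pics/s2s.png",cv2.resize(d["pixels"][150:270,120:280],None,fx=5,fy=5))
```

```text
at [ 0.518  -0.3778  0.2467] th -41.19 q6 0.07 | rot [-0.  -0.1  0. ] shift [-0.9 -0.5 30.7]
```

View pics/s2w.png

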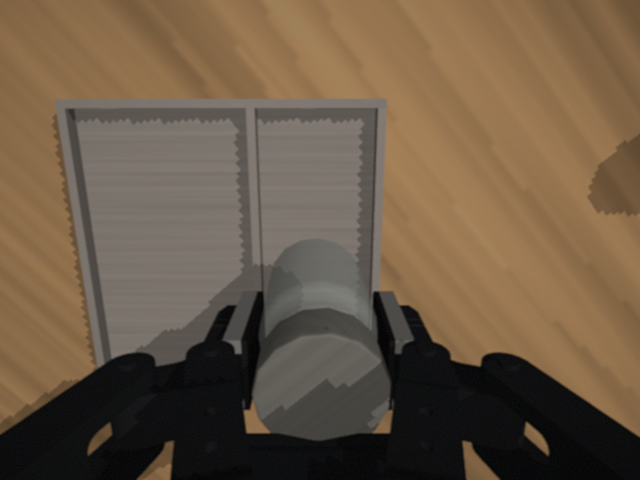

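View pics/s2s.png

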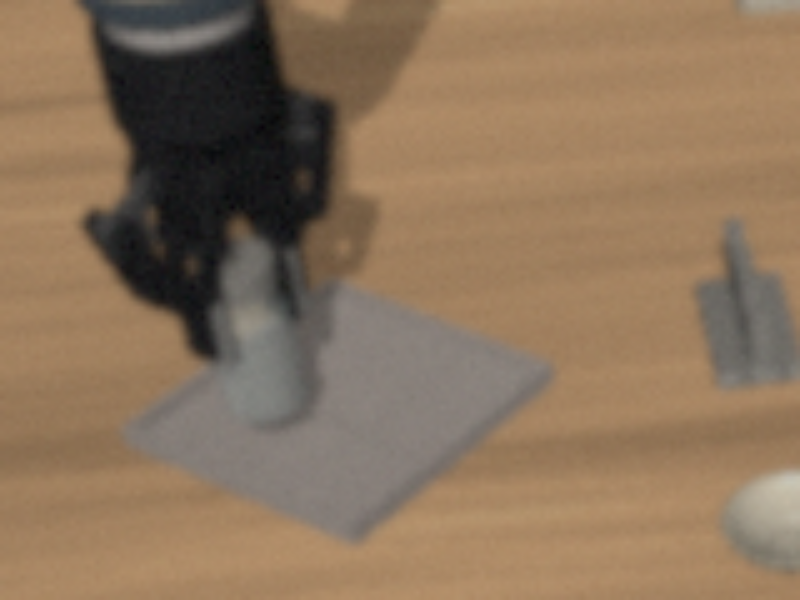

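>>> move_arm(
  commands=[
    [[0,0,0,0,0,10,0.7],[0,0,0,0,0,18,0.7],[0,0,0,0,0,24,0.7],[0,0,0,0,0,27,0.7],[0,0,0,0,0,29,0.7],[0,0,0,0,0,29.5,0.7],[0,0,0,0,0,30,0.7],[0,0,0,0,0,30.5,0.7],[0,0,0,0,0,30.5,0.7],[0,0,0,0,0,30.5,0.7]],
  ],
)

```text
time: 29.85
tcp_pos: [0.5177, -0.3774, 0.2161]
tool_rot: [-0.0, 0.936, -0.352, -0.0]
contact_force: [-2.9, 2.8, 6.4]
opening: 0.0383
```

Contact (6.4 N). Release gently and rise.

>>> move_arm(
  commands=[
    [[0,0,0,0,0,-0.5,0.7],[0,0,0,0,0,-0.5,0.5],[0,0,0,0,0,-0.5,0.4],[0,0,0,0,0,-0.5,0.3],[0,0,0,0,0,-0.5,0.2],[0,0,0,0,0,-10,0.2],[0,0,0,0,0,-40,0.2],[0,0,0,0,0,-85,0],[0,0,0,0,0,-130,0],[0,0,0,0,0,-150,0]],
  ],
)

```text
time: 30.85
tcp_pos: [0.5185, -0.3781, 0.3706]
tool_rot: [0.001, 0.936, -0.352, 0.003]
contact_force: [1.1, -0.8, -0.3]
opening: 0.0853
```

Run:
```python
from h import *
goal(.455,-.137,.35,90)
w=cam("wrist","s3w")
```

```text
at [ 0.5185 -0.3781  0.3706] th -41.18 q6 0.07 | rot [   0.4   -0.2 -131.2] shift [-206.7 -139.6   19.3]
```

View pics/s3w.png

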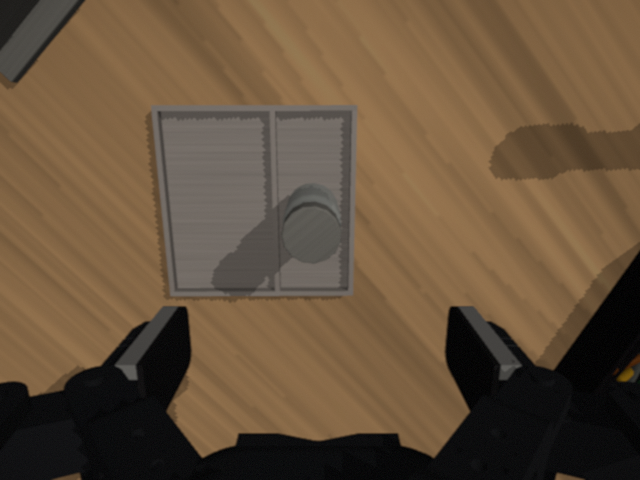

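Run:
```python
from h import *
goal(.455,-.137,.35,-90)
```

```text
at [ 0.519  -0.3784  0.3727] th -41.18 q6 0.07 | rot [-0.3 -0.5 48.8] shift [-207.3 -139.5   20.8]
```

>>> move_arm(
  commands=[
    [[0,0,5,-25,-18,0,0.4],[0,0,10,-55,-37,0,0.4],[0,0,17,-85,-57,0,0.4],[0,0,24,-115,-77,5,0.4],[0,0,31,-145,-98,10,0.4],[0,0,38,-175,-118,15,0.4],[0,0,44,-200,-133,20,0.4],[0,0,49,-207,-139,21,0.4],[0,0,49,-207,-139,21,0.4],[0,0,49,-207,-139,21,0.4]],
  ],
)

```text
time: 31.9
tcp_pos: [0.4538, -0.1367, 0.3446]
tool_rot: [0.0, -0.707, 0.707, -0.0]
contact_force: [-0.3, -0.1, -0.4]
opening: 0.0514
```

Run:
```python
from h import *
goal(.455,-.137,.35,-90)
w=cam("wrist","m1w"); im=w["pixels"]
cv2.imwrite("pics/m1z.png",cv2.resize(np.clip(im[120:360,180:460].astype(float)*1.7,0,255).astype(np.uint8),(700,600),interpolation=cv2.INTER_CUBIC))
```

```text
at [ 0.4538 -0.1367  0.3446] th -90.01 q6 1.25 | rot [-0. -0. -0.] shift [ 0.3 -1.2 -5.4]
```

View pics/m1z.png

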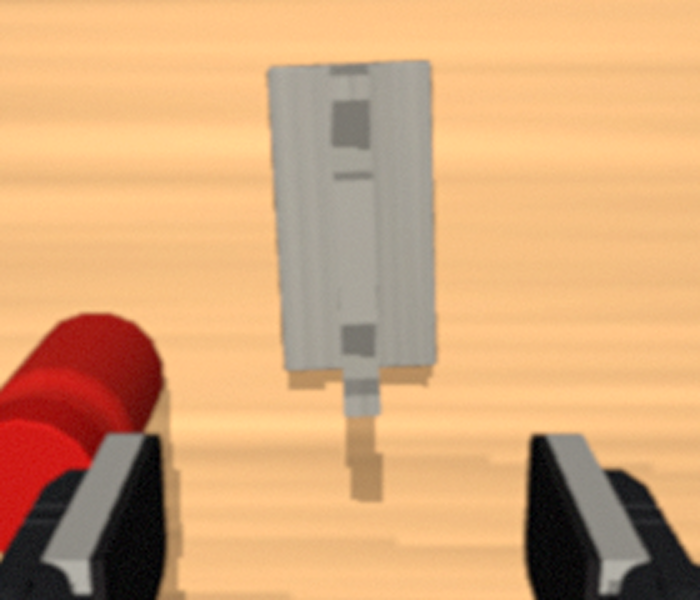

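View pics/m1w.png

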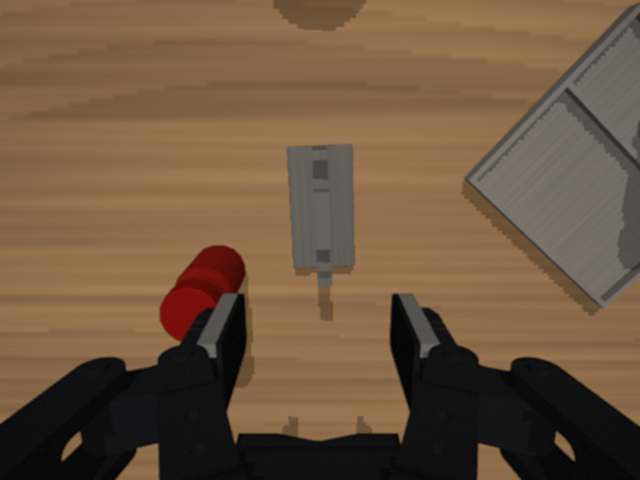

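Run:
```python
from h import *
w=cam("wrist"); 
P=np.array([onz(w,u,v,.008)[:2]*1000 for u,v in [(287.2,147.2),(352.4,144.4),(354.8,265.2),(294.8,268)]]); print(P.round(1),P.mean(0))
l=(P[0]+P[1]-P[2]-P[3])/2; print(np.linalg.norm(l),np.degrees(np.arctan2(l[1],l[0])),np.linalg.norm(P[0]-P[1]))
# web middle top ends (z .045): notch edges
for u,v in [(180+355/2.5,120+178/2.5),(180+360/2.5,120+325/2.5)]: print(onz(w,u,v,.045)*1000)
a=np.degrees(np.arctan2(l[1],l[0])); x,y=P.mean(0)/1000; goal(x,y,.19,-90+a)
```

```text
[[ 500.7 -116.4]
 [ 502.6 -161.7]
 [ 413.7 -165.4]
 [ 411.5 -120.3]] [ 457.11659827 -140.92037275]
89.15422574231239 2.4513063262709003 45.3603030496415
[ 476.23373186 -140.24241589   45.        ]
[ 437.45538852 -141.62767904   45.        ]
at [ 0.4538 -0.1372  0.3445] th -90.12 q6 1.25 | rot [-0.  -0.  -2.6] shift [  3.6  -3.2 154.5]
```

>>> move_arm(
  commands=[
    [[0,0,-2.5,4,-3,30,0.4],[0,0,-2.5,4,-3,70,0.5],[0,0,-2.5,4,-3,105,0.5],[0,0,-2.5,4,-3,130,0.5],[0,0,-2.5,4,-3,145,0.5],[0,0,-2.5,4,-3,152,0.5],[0,0,-2.5,4,-3,153,0.7],[0,0,-2.5,4,-3,153,1],[0,0,-2.5,4,-3,153,1],[0,0,-2.5,4,-3,153,1]],
  ],
  squeeze=80,
)

```text
time: 33.0
tcp_pos: [0.4567, -0.1408, 0.192]
tool_rot: [-0.0, 0.721, -0.693, 0.001]
contact_force: [-0.7, -1.7, 2.1]
opening: 0.0084
```

Run:
```python
from h import *
s=arm.state(); print(s["opening"],s["contact_force"],s["time"])
goal(.4627,-.3288,.30,-41.2)
w=cam("wrist","m2w")
c=cam("side");cv2.imwrite("pics/m2.png",cv2.resize(c["pixels"][150:280,330:480],None,fx=4,fy=4))
```

```text
0.008414119445234935 [-0.72631151 -1.7372039   2.09036056] 33.0
at [ 0.4567 -0.1408  0.192 ] th -87.67 q6 1.21 | rot [ -0.1  -0.1 -46.5] shift [ 188.2    1.5 -107.9]
```

View pics/m2.png

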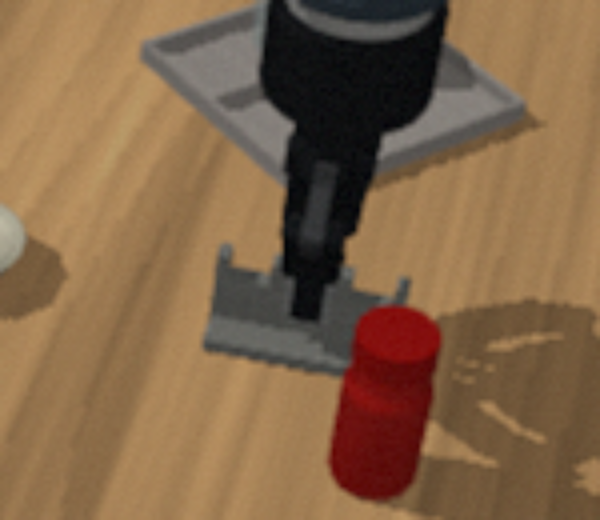

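View pics/m2w.png

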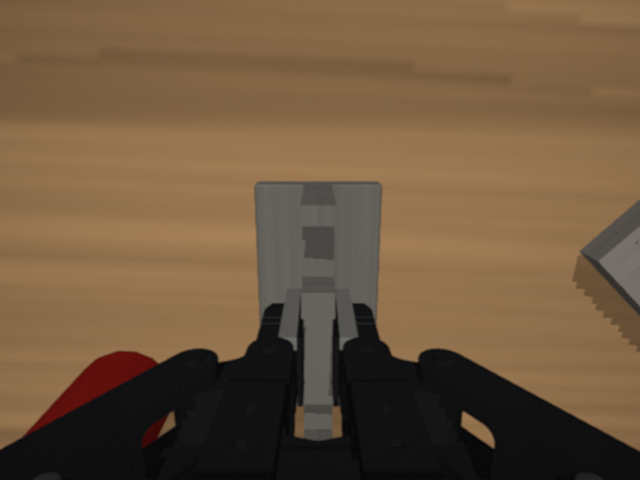

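>>> move_arm(
  commands=[
    [[0,0,0,0,0,-10,1],[0,0,0,0,0,-40,1],[0,0,0,0,0,-80,1],[0,0,-6,20,0,-105,1],[0,0,-14,50,0,-108,1],[0,0,-22,85,1,-108,1],[0,0,-30,120,1,-108,1],[0,0,-38,155,1,-108,1],[0,0,-46.5,180,1,-108,1],[0,0,-46.5,187,0,-108,1]],
  ],
)

```text
time: 34.1
tcp_pos: [0.4638, -0.3296, 0.2999]
tool_rot: [0.0, 0.936, -0.351, 0.001]
contact_force: [-0.3, -0.3, -2.7]
opening: 0.0084
```

>>> move_arm(
  commands=[
    [[0,0,0,0,0,10,1],[0,0,0,0,0,20,1],[0,0,0,0,0,30,1],[0,0,0,0,0,40,1],[0,0,0,0,0,50,1],[0,0,0,0,0,50,1],[0,0,0,0,0,50,1],[0,0,0,0,0,50,1],[0,0,0,0,0,50,1],[0,0,0,0,0,50,1]],
  ],
)

```text
time: 35.1
tcp_pos: [0.4641, -0.3276, 0.2497]
tool_rot: [0.0, 0.936, -0.352, 0.0]
contact_force: [-0.2, 0.2, -2.3]
opening: 0.0086
```

Run:
```python
from h import *
s=arm.state(); print(s["opening"],s["contact_force"],s["time"])
goal(.4612,-.3275,.196,-41.2)
w=cam("wrist","m3w")
```

```text
0.008643610682898506 [-0.24660069  0.20193053 -2.30068734] 35.1
at [ 0.4641 -0.3276  0.2497] th -41.19 q6 0.08 | rot [-0. -0.  0.] shift [-2.3  1.9 53.7]
```

View pics/m3w.png

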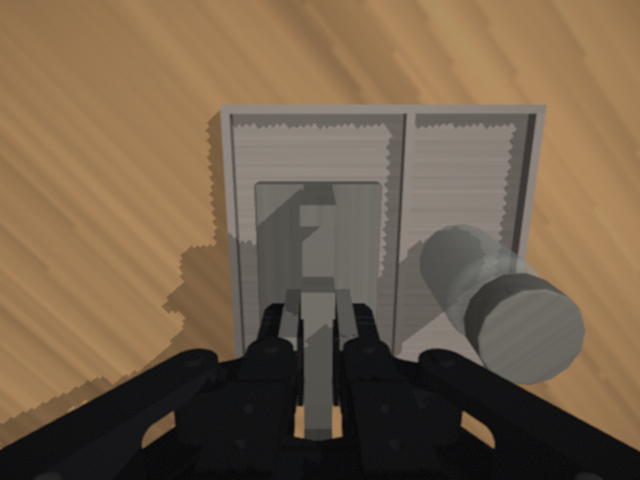

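>>> move_arm(
  commands=[
    [[0,0,0,-1,2,15,1],[0,0,0,-2,2,28,1],[0,0,0,-2,2,38,1],[0,0,0,-2,2,45,1],[0,0,0,-2,2,49,1],[0,0,0,-2,2,51,1],[0,0,0,-2,2,52,1],[0,0,0,-2,2,53,1],[0,0,0,-2,2,53.5,1],[0,0,0,-2,2,53.5,1]],
  ],
)

```text
time: 36.15
tcp_pos: [0.4613, -0.3277, 0.1961]
tool_rot: [0.0, 0.936, -0.352, 0.0]
contact_force: [0.2, -0.2, -2.4]
opening: 0.0084
```

>>> move_arm(
  commands=[
    [[0,0,0,0,0,0.5,1],[0,0,0,0,0,0.5,1],[0,0,0,0,0,1,1],[0,0,0,0,0,1,1],[0,0,0,0,0,1,1],[0,0,0,0,0,1,1],[0,0,0,0,0,1,1],[0,0,0,0,0,1,1],[0,0,0,0,0,1,1],[0,0,0,0,0,1,1]],
  ],
)

```text
time: 37.15
tcp_pos: [0.4613, -0.3277, 0.196]
tool_rot: [0.0, 0.936, -0.352, 0.0]
contact_force: [-2.9, 1.9, 10.4]
opening: 0.0087
```

>>> move_arm(
  commands=[
    [[0,0,0,0,0,-0.5,1],[0,0,0,0,0,-0.5,0.8],[0,0,0,0,0,-0.5,0.7],[0,0,0,0,0,-0.5,0.7],[0,0,0,0,0,-0.5,0.7],[0,0,0,0,0,-10,0.7],[0,0,0,0,0,-45,0.7],[0,0,0,0,0,-85,0.7],[0,0,0,0,0,-125,0.7],[0,0,0,0,0,-150,0.5]],
  ],
)

```text
time: 38.15
tcp_pos: [0.4615, -0.3279, 0.3484]
tool_rot: [0.001, 0.936, -0.352, 0.002]
contact_force: [0.6, 0.5, 0.4]
opening: 0.0392
```

Run:
```python
from h import *
w=cam("wrist","m4w"); d=cam("side","e1"); s=cam("scene","e2")
goal(.35,-.2,.42,-41)
```

```text
at [ 0.4616 -0.3279  0.3473] th -41.18 q6 0.08 | rot [-0.  -0.3 -0.2] shift [-167.9  -22.8  -73.5]
```

View pics/m4w.png

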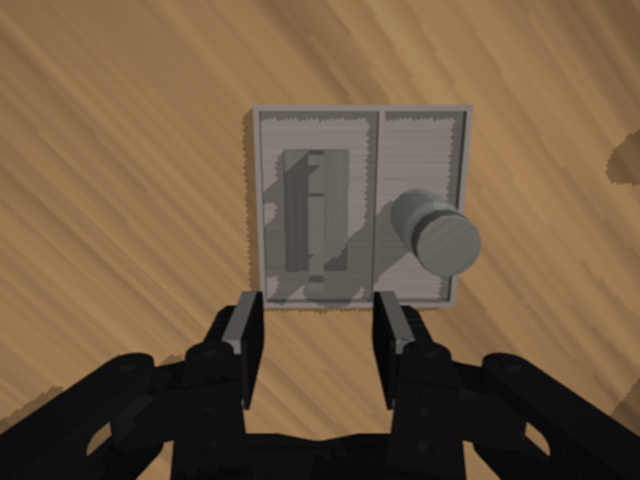

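View pics/e1.png

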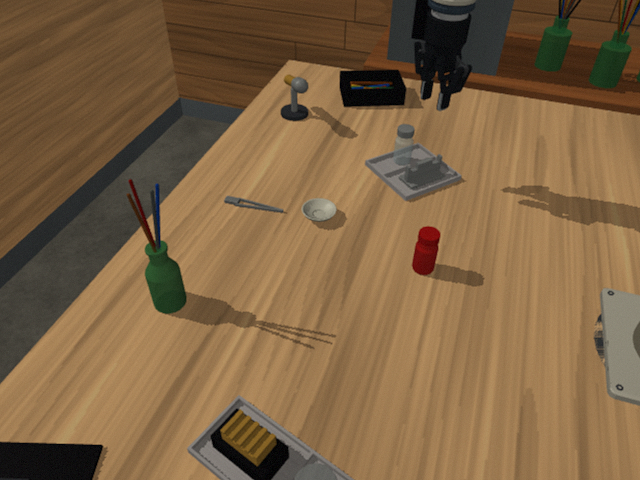

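View pics/e2.png

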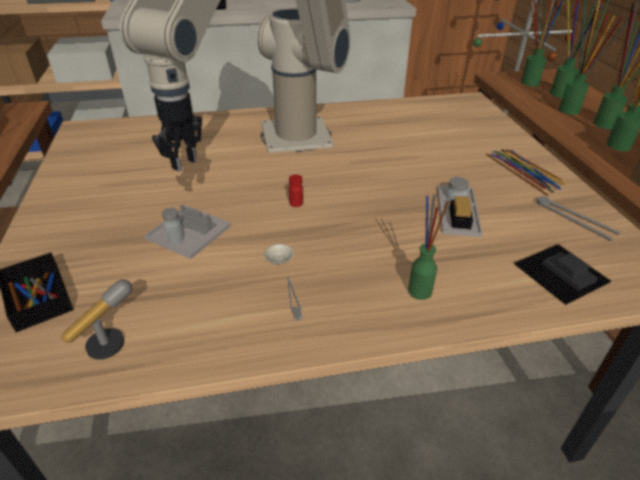

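All pieces are in place and the bystanders sit at the same pixels as at the start (dish (278,254), bottle (424,275), tweezers (294,300), red jar (296,190)). I'm handing in.

Run:
```python
from h import *
a=cv2.imread("pics/side0.png").astype(int); b=cv2.imread("pics/e1.png").astype(int)
for n,(x,y,w,h) in dict(bottle=(125,175,65,140),dish=(298,195,42,30),tweez=(220,192,70,25),red=(415,226,28,50)).items(): print(n,np.abs(a-b)[y:y+h,x:x+w].mean().round(2))
print(arm.hand_in())
```

```text
bottle 3.22
dish 3.67
tweez 3.48
red 6.1
the job is handed in; nothing more can be done
None
```

Both kits are made up as asked, and I handed the job in at about 38 s of the 144 s allowed; hand-in reports no verdict.

**Long tray:** I placed the squat jar, then the block, then the roller. The last wrist view put the roller centre at (559.9, 351.8) mm and the block centre at (559.8, 351.8) mm. Both lie at the same angle, with the grooves up.

**Square tray:** I placed the tall clear jar in the narrow compartment, then the rest on its base in the wide one. The last wrist, side and scene views show both standing inside their compartments.

**Jars:** Both were lowered until the force reading showed contact (about 18 N for the squat jar, 6 N for the tall one) before I opened the fingers.

**Bystanders:** The dish, bottle and tweezers compare as unmoved between the first and last side pictures, with mean pixel differences of 3 to 4. The red jar's region differed by 6.1, probably because the tall jar's and rest's shadows are gone from beside it. It sits at the same pixels, and I never touched it.

**Readings that disagreed:**
- Gripper openings read about 1.5 to 3.5 mm below the stated widths for every object.
- My early by-eye corner picks on the block came out a few mm short. I replaced them with intensity edges from the picture before placing the roller.

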